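# Deburr the last leveller casting and clear the batch

## Robot

A 6-joint arm with a two-finger parallel gripper is mounted at the origin on the work surface. World frame = base frame: x ahead of the robot, y to its left, z up, the work surface at z = 0. Lengths are in m, angles in rad, forces in N, time in s.
With the tool pointing down it reaches from about 0.4 to 0.825 m from the base axis. Payload 7 kg.
Tool frame: the origin (TCP) lies on the centre line of the jaws, within the pads' length; the fingertips stand tip_reach ahead of it and the grasp point (between the pads) is the TCP (tip_reach is the distance from the TCP to the fingertips, in m); z points along the fingers, y is the line along which they close (so a half turn about z gives the same grasp; the last joint's range is limited). The gripper opens to 88 mm and grips with 3 to 60 N. Pads are 19 mm wide; open, the fingers measure 130 mm over their backs; the gripper's body (78 mm by 193 mm) begins 47 mm behind the grasp point.
Start: joints at [1.504, 0.359, 0.012, 0, -1.224, -0.288], TCP at [0.235, 0.633, 0.246] pointing down, gripper open.
Joint ranges: [-3.07, 3.07], [-1.43, 2.12], [-1.02, 1.25], [-3.03, 1.67], [-3.05, -0], [-3.03, 3.03]. Speed limits (rad/s): [2.39, 2.39, 3.01, 3.14, 3.14, 3.14].

## Interface

Orientations are given as [roll, pitch, yaw] about the fixed x, y, z axes, in that order (R = Rz(yaw) Ry(pitch) Rx(roll)).
In Python, from station import get_state, grab_frame, calibration, job_done, find_in, mark_of, tip_reach gives the robot as it stands.
- The arm moves only by the shell command python3 -m handwheel 'ROWS' [OPENING] [FORCE]. ROWS is JSON, a list of rows, each an object with "delta_pos": the shift along the world's x, y, z in units of 30 mm (1.0 is 30 mm), a list of three; "dr": the turn, a rotation vector about the world's x, y, z in degrees, a list of three. In form: [{"delta_pos": [tx, ty, tz], "dr": [rx, ry, rz]}, ...]. A call has 1 to 10 rows; each row shifts and turns the commanded pose from where the row before left it; what a row does not reach is not made up. A row lasts 1/10 s, in which the tool goes at most 50 mm and 8.59 degrees, less where a joint would pass 70% of its speed; a pose out of reach is approached as far as the arm can. A call is refused whole if a number of a shift passes 1 or a number of a turn 8.59, either way. A call with a gripper value outside its range is refused whole. OPENING is the closure, from -1 (fully open) to 1 (shut), set as the call begins (- or left out, the last holds). The fingers move at their own pace and stop on an object; FORCE is the grip in N (left out, the last holds). Time passes only in rows, so rows that do not move let the fingers close. It gives the time, the measured TCP pose, the force, the opening and the grip force at its end, in the units of the state.
- get_state(): the state, without advancing time (a new reading comes with each control period).
- grab_frame(name): name is "side" or "top" or "wrist"; returns the picture (400x640x3 uint8, red, green, blue); there is no depth.
- calibration(name): a dict with "fx", "fy", "cx", "cy" (pixels), "extrinsics" (4x4, takes a point from world to camera coordinates). Camera axes: x right, y down, z forward; pixel columns grow to the right and rows downward; lengths in m; the calibration is good to about 2 mm. A picture is of the moment at which its call begins: read the wrist's pose just before it. calibration takes no time and is no camera call; for the wrist camera it gives the pose at the moment of the call.
- job_done(): hands the job in; it is judged then, once.
Trained networks look in the newest picture that a camera, given by its name, has taken for a name from the list of things; names that differ only in an ending like _2 or _b are one class to them, and where a whole thing is asked for, a point or a joint stands for the part that bears it (a point fixed in the world has none). Each returns a list of dicts, best first, with "conf" (0 to 1); they miss things now and then, are a little off and sometimes report something else, mostly with a low value. They report only what shows in the picture. A call takes as long as a camera call. They do not tell look-alikes from the thing itself.
- find_in(camera, query): "location" ([column, row] in pixels, amid what is visible of it).
- mark_of(camera, query): "location" ([column, row] in pixels: a listed point, or the origin of a listed thing).
The state is a dict: "t": time; "q": joint angles; "qd": joint speeds; "joint_efforts": joint torques, N m; "eef_pos": TCP position; "ee_rot": TCP orientation; "force": force on the tool from outside, world axes, zero at the start; "moment": the same for the moment, N m; "width": finger opening in m; "gripper_force": force on a finger pad.
Only numpy, scipy, OpenCV 4.12 (cv2) and the standard library are available. Lean on these libraries where they do the work, as an engineer would, in place of code of your own. Each camera call takes 0.05 s, during which the arm holds its last target. There are 200 camera calls.

## Task

Turn the casting in the nest so that its yellow key faces the red mark and let go of it, then take the deburring tool and, starting at the red mark, run its blade slowly (about ten seconds) clockwise as seen from above around the full circle of the bore's edge back to the mark, keeping light, steady spring pressure and never forcing it. Hang the tool back in its stand, and stand that casting and every finished casting from the catch tray upright on the floor of the blue tote, set down gently, not dropped. Leave the hammer, screwdriver and pine shim alone.

Things in the scene. Friction and masses are not known exactly. Their poses are not given: they have to be found in the camera images.
- work: the casting in the nest, to be deburred: aluminium casting, 0.3 kg: round flange 78 mm across, 12 mm thick; on it a hub 58 mm across, rising to 50 mm, with a blind bore 44 mm across open at the top. Yellow key (16 mm wide) on the flange against the hub on the casting's -x side, out to 39 mm from the axis, top at 28 mm. Origin: centre of underside; z up. Loose in the nest; turn it there.
- work_key (a point): the yellow key of the casting in the nest: point 36 mm from its axis on its own -x side, 20 mm above its underside
- nest: fixed grey nest, plate 130 (x) by 110 by 20 mm; the casting stands on it in a ring 82 mm wide inside, 98 outside, 9 high (2 mm play all round). Red mark, 14 by 18 mm, on the nest's -x side, 57 mm from centre, top 31 mm above the table. Origin: centre of underside, below ring centre; z up. Bore's top edge is 70 mm above the table. Key faces mark when casting and nest x axes agree.
- tray: fixed steel catch tray from the pillar drill, outside 330 (x) by 140 (y) by 16 mm high, walls and floor 4 mm. Finished castings stand in it. Origin: centre of the underside.
- tote: fixed blue open tote, outside 260 by 260 by 60 mm high, walls and floor 5 mm. Origin: centre of the underside, axes along its sides.
- stand: fixed plywood tool stand, 70 by 70 mm (foot 80 by 70): its top shelf lies 80 mm above the table and has a 32 mm square hole at its centre, in which the tool hangs by its collar. Origin: centre of the underside, under the hole.
- tool: hand deburring tool, 0.28 kg, upright in its stand. Origin: centre of the collar's underside; z up. Steel collar 52 mm across, 6 thick; above it an orange square handle, 30 by 30 mm, sides along the tool's x and y, from 6 to 66 mm above the origin; below it a steel sleeve 18 mm across, 33 long, from which the sprung blade reaches down.
- blade (a joint): how far the sprung blade is pushed up into the sleeve, m: 0 when free, stop at 0.016. Spring: 1 N at 0, rising 0.25 N per mm; pushing beyond the stop is rigid. 5 to 10 mm is a good working pressure.
- tip (a point): lowest point of the blade's rounded brass head (a ball 16 mm across on a 10 mm rod); on the tool's axis, 71 mm below the tool's origin while the blade is free. The ball runs on the bore's edge when the axis is 17 to 24 mm from the bore's axis.
- hub1: finished casting in the catch tray (may be absent): aluminium casting, 0.3 kg: round flange 78 mm across, 12 mm thick; on it a hub 58 mm across, rising to 50 mm, with a blind bore 44 mm across open at the top. Yellow key (16 mm wide) on the flange against the hub on the casting's -x side, out to 39 mm from the axis, top at 28 mm. Origin: centre of underside; z up. 
- hub2: finished casting in the catch tray (may be absent): aluminium casting, 0.3 kg: round flange 78 mm across, 12 mm thick; on it a hub 58 mm across, rising to 50 mm, with a blind bore 44 mm across open at the top. Yellow key (16 mm wide) on the flange against the hub on the casting's -x side, out to 39 mm from the axis, top at 28 mm. Origin: centre of underside; z up. 
- hub3: finished casting in the catch tray (may be absent): aluminium casting, 0.3 kg: round flange 78 mm across, 12 mm thick; on it a hub 58 mm across, rising to 50 mm, with a blind bore 44 mm across open at the top. Yellow key (16 mm wide) on the flange against the hub on the casting's -x side, out to 39 mm from the axis, top at 28 mm. Origin: centre of underside; z up. 
- hammer: bystander: hammer lying on the slate beyond the work
- screwdriver: bystander: screwdriver lying on the slate beyond the work
- shim: bystander: pine shim 110 by 36 by 12 mm lying on the slate
Things that resemble listed ones, but are neither listed nor needed, are in the scene too. What is shaped like the hub1 but orange or purple is not meant.

How it is judged:
On the way, in this order (a step that is already met when the one before it is completed fails the run):
1. the casting in the nest is turned so that its yellow key faces the red mark, and let go (y of work_key in the frame of nest between -0.007 and 0.007 m and x of work_key in the frame of nest below -0.02 m and horizontal distance between work and nest below 0.005 m and z of work in the frame of nest below 0.024 m and contact force between the fingers and work below 0.1 N), for 0.2 s.
2. blade on the bore's edge at the red mark, pressed on it (over 0.7 N) (x of tip in the frame of nest between -0.0275 and -0.0145 m and y of tip in the frame of nest between -0.0065 and 0.0065 m and contact force between tool and work above 0.7 N), for 0.08 s.
3. blade on the bore's edge 1/8 of the way round, pressed on it (over 0.7 N) (x of tip in the frame of nest between -0.0213 and -0.0083 m and y of tip in the frame of nest between 0.0083 and 0.0213 m and contact force between tool and work above 0.7 N), for 0.08 s.
4. blade on the bore's edge 1/4 round, pressed on it (over 0.7 N) (x of tip in the frame of nest between -0.0065 and 0.0065 m and y of tip in the frame of nest between 0.0145 and 0.0275 m and contact force between tool and work above 0.7 N), for 0.08 s.
5. blade on the bore's edge 3/8 round, pressed on it (over 0.7 N) (x of tip in the frame of nest between 0.0083 and 0.0213 m and y of tip in the frame of nest between 0.0083 and 0.0213 m and contact force between tool and work above 0.7 N), for 0.08 s.
6. blade on the bore's edge half round, pressed on it (over 0.7 N) (x of tip in the frame of nest between 0.0145 and 0.0275 m and y of tip in the frame of nest between -0.0065 and 0.0065 m and contact force between tool and work above 0.7 N), for 0.08 s.
7. blade on the bore's edge 5/8 round, pressed on it (over 0.7 N) (x of tip in the frame of nest between 0.0083 and 0.0213 m and y of tip in the frame of nest between -0.0213 and -0.0083 m and contact force between tool and work above 0.7 N), for 0.08 s.
8. blade on the bore's edge 3/4 round, pressed on it (over 0.7 N) (x of tip in the frame of nest between -0.0065 and 0.0065 m and y of tip in the frame of nest between -0.0275 and -0.0145 m and contact force between tool and work above 0.7 N), for 0.08 s.
9. blade on the bore's edge 7/8 round, pressed on it (over 0.7 N) (x of tip in the frame of nest between -0.0213 and -0.0083 m and y of tip in the frame of nest between -0.0213 and -0.0083 m and contact force between tool and work above 0.7 N), for 0.08 s.
10. blade on the bore's edge back at the red mark, pressed on it (over 0.7 N) (all of step 2), for 0.08 s.
At the end, for the whole second after the job is handed in: All castings present stand upright (within 0.15 rad) and at rest on the tote's floor, inside its walls; the tool hangs upright in its stand, collar on the shelf (within 12 mm of the hole's centre, 5 mm in height) (x of work in the frame of tote between -0.12 and 0.12 m and y of work in the frame of tote between -0.12 and 0.12 m and z of each of work, hub1, hub2, hub3 in the frame of tote below 0.012 m and angle between each of work, hub1, hub2, hub3's own z axis and vertical below 0.15 rad and linear speed of each of work, hub1, hub2, hub3 below 0.02 m/s and x of hub1 in the frame of tote between -0.12 and 0.12 m and y of hub1 in the frame of tote between -0.12 and 0.12 m and x of hub2 in the frame of tote between -0.12 and 0.12 m and y of hub2 in the frame of tote between -0.12 and 0.12 m and x of hub3 in the frame of tote between -0.12 and 0.12 m and y of hub3 in the frame of tote between -0.12 and 0.12 m and horizontal distance between tool and stand below 0.012 m and z of tool in the frame of stand between 0.075 and 0.085 m and angle between tool's own z axis and vertical below 0.1 rad); the robot touches nothing.
It fails at once if the blade is forced (over 15 N on the casting) (contact force between tool and work above 15 N).
It fails at once if a casting is dropped from a height or thrown (free of the fingers at over 0.9 m/s) ((linear speed of work above 0.9 m/s and contact force between the fingers and work below 0.1 N) or (linear speed of hub1 above 0.9 m/s and contact force between the fingers and hub1 below 0.1 N) or (linear speed of hub2 above 0.9 m/s and contact force between the fingers and hub2 below 0.1 N) or (linear speed of hub3 above 0.9 m/s and contact force between the fingers and hub3 below 0.1 N)).
It fails at once if a bystander (hammer, screwdriver, pine shim) is shifted over 20 mm (distance of any of hammer, screwdriver, shim from where it was at the start of the episode above 0.02 m).
Of hub1, hub2, hub3 only 2 to 3 are there at a start; the rules pass over those that are not, and their reading is None.
At some moment in a run one of hub1, hub2, hub3 may be knocked a few centimetres aside while the robot is not near it.
It also fails if it takes over 210 s, if anything falls off the work surface, if the arm or the gripper's body presses on something with over 40 N, if the wrist force passes 120 N, or if a joint passes its speed limit or range.

## Working session

There is one attempt and no reset: what is moved stays moved. The work goes in short steps, Python scripts to look and compute and a shell command to move; the robot and the scene stay as the last step left them, time stands still between calls to the robot, and variables do not carry over. Pictures are saved under pics/ and viewed, at most 14 in all, crops included, and the job is handed in when it is done.

```bash
ls; mkdir -p pics
cat > h.py <<'E'
import numpy as np, cv2
from station import *
def snap(cam,fn=None):
    im=grab_frame(cam)
    if fn: cv2.imwrite('pics/'+fn,cv2.cvtColor(im,cv2.COLOR_RGB2BGR))
    return im
def w(cam,px,z,c=None):
    c=c or calibration(cam); T=np.array(c['extrinsics']); R=T[:3,:3]; t=T[:3,3]
    o=-R.T@t; d=R.T@np.array([(px[0]-c['cx'])/c['fx'],(px[1]-c['cy'])/c['fy'],1])
    return o+d*(z-o[2])/d[2]
def pr(cam,p,c=None):
    c=c or calibration(cam); T=np.array(c['extrinsics']); q=T[:3,:3]@np.array(p)+T[:3,3]
    return np.array([c['fx']*q[0]/q[2]+c['cx'],c['fy']*q[1]/q[2]+c['cy']])
E
python3 - <<'E'
from h import *
s=get_state();print(s); print(tip_reach)
snap('top','top0.png');snap('side','side0.png')
for c in('top','side'):
    k=calibration(c);T=np.array(k['extrinsics']);print(c,k['fx'],-T[:3,:3].T@T[:3,3],T[2,:3])
for n,z in(('work',.02),('work_key',.04),('nest',0),('tray',0),('tote',0),('stand',0),('tool',.08),('hub1',.004)):
    for r in mark_of('top',n): print(n,np.round(r['location']),round(r['conf'],2),np.round(w('top',r['location'],z)[:2],4))
E
```

```text
pics
{'t': 0.0, 'q': array([ 1.50411132e+00,  3.59364885e-01,  1.10574425e-02, -3.77668798e-04,
       -1.22414092e+00, -2.88122032e-01]), 'qd': array([ 0.00231782,  0.0012456 ,  0.00159748, -0.00036955, -0.00109172,
       -0.0009693 ]), 'joint_efforts': array([ 1.59335134e-03, -5.82718921e+01,  2.93041956e+01,  6.99727044e+00,
        7.03483616e-03, -1.49113962e-04]), 'eef_pos': array([0.23434063, 0.6325047 , 0.24463134]), 'ee_rot': array([ 3.13990782e+00, -1.29078443e-04, -3.54935542e-01]), 'force': array([-0.11507085, -0.22264198,  0.43353939]), 'moment': array([ 0.02490198, -0.00600658, -0.02268115]), 'gripper_force': 0.0, 'width': 0.08777059605407299}
0.019
top 441.8876535797571 [0.39633181 0.08407993 1.37365549] [ 0.07853227  0.01122988 -0.99684832]
side 487.6961205708842 [ 0.15858006 -0.79746945  0.81500751] [ 0.28710474  0.74479893 -0.60236652]
work [347. 208.] 0.67 [0.4685 0.0443]
work [357. 155.] 0.15 [0.6324 0.0125]
work_key [363. 209.] 0.76 [ 0.4655 -0.0018]
nest [349. 210.] 0.58 [0.4649 0.0382]
tray [266. 207.] 0.83 [0.4764 0.2968]
tray [454. 191.] 0.25 [ 0.5206 -0.2893]
tote [453. 192.] 0.96 [ 0.5191 -0.2852]
tote [358. 147.] 0.41 [0.661 0.007]
stand [356. 150.] 0.69 [0.654  0.0128]
tool [361. 146.] 0.68 [0.6485 0.0038]
hub1 [267. 210.] 0.92 [0.4672 0.2921]
hub1 [195. 208.] 0.84 [0.4759 0.518 ]
hub1 [270. 237.] 0.69 [0.3838 0.2835]
hub1 [239. 289.] 0.65 [0.2251 0.3774]
hub1 [212. 240.] 0.63 [0.3757 0.4639]
hub1 [362. 112.] 0.33 [ 0.7724 -0.0055]
```

View pics/top0.png

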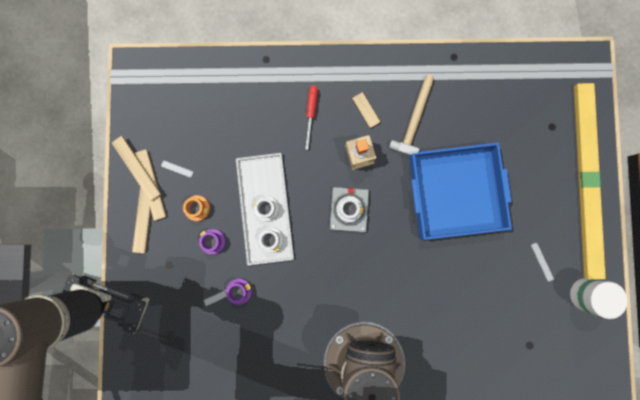

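View pics/side0.png

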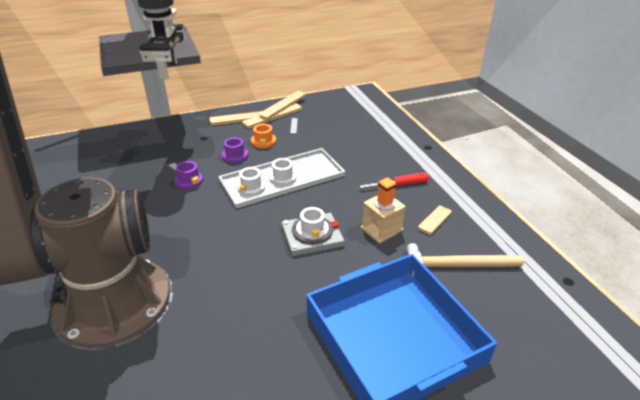

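Top view: silver castings are in the tray at (265,207) and (270,239), and the work is in the nest at (348,208), key toward (363,209), mark at (351,190). Look-alikes are orange (196,208) and purple (212,241), (238,291), which I exclude by colour. Moving over the nest.

```bash
R='{"delta_pos":[0.36,-0.97,0.06],"dr":[0,0,-3.5]}'; python3 -m handwheel '[{"delta_pos":[0.36,-0.97,0.06],"dr":[0,0,-3.5]},{"delta_pos":[0.36,-0.97,0.06],"dr":[0,0,-3.5]},{"delta_pos":[0.36,-0.97,0.06],"dr":[0,0,-3.5]},{"delta_pos":[0.36,-0.97,0.06],"dr":[0,0,-3.5]},{"delta_pos":[0.36,-0.97,0.06],"dr":[0,0,-3.5]},{"delta_pos":[0.36,-0.97,0.06],"dr":[0,0,-3.5]},{"delta_pos":[0.36,-0.97,0.06],"dr":[0,0,-3.5]},{"delta_pos":[0.36,-0.97,0.06],"dr":[0,0,-3.5]},{"delta_pos":[0.36,-0.97,0.06],"dr":[0,0,-3.5]},{"delta_pos":[0.36,-0.97,0.06],"dr":[0,0,-3.5]}]'
python3 -m handwheel '[{"delta_pos":[0.36,-0.97,0.06],"dr":[0,0,-3.5]},{"delta_pos":[0.36,-0.97,0.06],"dr":[0,0,-3.5]},{"delta_pos":[0.36,-0.97,0.06],"dr":[0,0,-3.5]},{"delta_pos":[0.36,-0.97,0.06],"dr":[0,0,-3.5]},{"delta_pos":[0.36,-0.97,0.06],"dr":[0,0,-3.5]},{"delta_pos":[0.36,-0.97,0.06],"dr":[0,0,-3.5]},{"delta_pos":[0.36,-0.97,0.06],"dr":[0,0,-3.5]},{"delta_pos":[0.36,-0.97,0.06],"dr":[0,0,-3.5]},{"delta_pos":[0.36,-0.97,0.06],"dr":[0,0,-3.5]},{"delta_pos":[0,0,0],"dr":[0,0,0]}]'
python3 - <<'E'
from h import *
s=get_state();print(s['eef_pos'],s['ee_rot'])
k=calibration('wrist');T=np.array(k['extrinsics']);print(k['fx'],-T[:3,:3].T@T[:3,3],T[2,:3])
snap('wrist','w1.png')
for n,z in(('work',.02),('work_key',.04),('nest',0),('stand',0),('tool',.08)):
    for r in mark_of('wrist',n): print(n,np.round(r['location']),round(r['conf'],2),np.round(w('wrist',r['location'],z,k)[:2],4))
E
```

```text
t: 1.5
eef_pos: [0.3428, 0.3407, 0.2639]
ee_rot: [-3.141, 0.0, -0.968]
force: [0.6, -0.1, 0.3]
width: 0.0875
gripper_force: 0.0
t: 2.5
eef_pos: [0.4403, 0.0776, 0.2801]
ee_rot: [-3.141, -0.0, -1.52]
force: [-0.4, -0.3, -0.5]
width: 0.0875
gripper_force: 0.0
[0.44030161 0.07762211 0.28013177] [-3.14103978e+00 -8.11901834e-05 -1.52029412e+00]
323.4013021938122 [0.44229948 0.00512987 0.42005378] [-0.01330054  0.26488288 -0.96418886]
work [300. 143.] 0.9 [0.4649 0.0409]
work_key [306. 112.] 0.83 [0.4586 0.0042]
nest [165. 104.] 0.38 [0.6349 0.0029]
stand [163. 106.] 0.79 [0.6378 0.0053]
stand [124. 100.] 0.61 [0.6851 0.0014]
tool [126. 105.] 0.92 [0.6376 0.006 ]
```

View pics/w1.png

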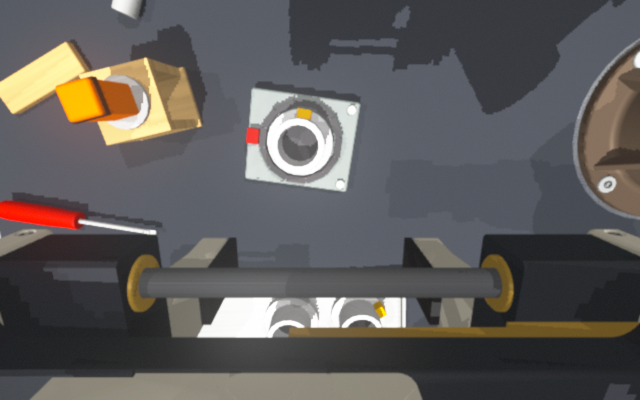

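Wrist view: nest plate with corners around (253,87), (361,99), (347,191), (246,181), red mark (252,135), key (304,113), hub centre (299,143). Tool handle is at (80,97) and the shim at (45,75).

```bash
cat >> h.py <<'E'
def blob(im,lo,hi,roi=None,n=1):
    hsv=cv2.cvtColor(im,cv2.COLOR_RGB2HSV); m=cv2.inRange(hsv,np.array(lo),np.array(hi))
    if roi is not None:
        x0,y0,x1,y1=roi; k=np.zeros_like(m);k[y0:y1,x0:x1]=255;m&=k
    N,l,st,ce=cv2.connectedComponentsWithStats(m); o=np.argsort(-st[1:,4])+1
    return [(ce[i],st[i],l==i) for i in o[:n]]
E
python3 - <<'E'
from h import *
k=calibration('wrist');im=cv2.cvtColor(cv2.imread('pics/w1.png'),cv2.COLOR_BGR2RGB)
def a(v):return np.degrees(np.arctan2(v[1],v[0]))
W=lambda p,z:w('wrist',p,z,k)[:2]
red=blob(im,(0,150,100),(6,255,255),(235,110,270,160))[0]; print('red',red[0],red[1]); r=W(red[0],.031)
key=blob(im,(15,120,100),(32,255,255),(280,95,330,135))[0]; print('key',key[0],key[1]); q=W(key[0],.048)
P=[W(p,.02) for p in((253,87),(361,99),(347,191),(246,181))]; C=sum(P)/4
print('corners',np.round(P,4),C, [a(P[1]-P[0]),a(P[2]-P[3])])
# hub white ring
ring=blob(im,(0,0,200),(180,60,255),(255,100,345,190))[0]
cs,_=cv2.findContours(ring[2].astype(np.uint8),cv2.RETR_EXTERNAL,cv2.CHAIN_APPROX_NONE)
e=cv2.fitEllipse(max(cs,key=len)); print(e); h=W(e[0],.07)
print('hub',h,'key',q,'ang',a(q-h),'red',r,'ang from C',a(r-C),'from hub',a(r-h),np.linalg.norm(q-h),np.linalg.norm(r-C))
E
```

```text
red [252.17127072 135.45856354] [246 128  13  16 181]
key [303.84285714 113.15714286] [297 108  15  12 140]
corners [[ 0.5216 -0.0175]
 [ 0.3946 -0.0115]
 [ 0.4022  0.1004]
 [ 0.5301  0.0948]] [0.46210152 0.04153288] [np.float64(177.2653295158293), np.float64(177.49216558537776)]
((298.0333251953125, 144.18215942382812), (57.556610107421875, 67.38014221191406), 123.50372314453125)
hub [0.46346136 0.04065416] key [0.45972531 0.0084125 ] ang -96.60974629417052 red [0.52022238 0.03722121] ang from C -4.242690174792717 from hub -3.461074007065173 0.03245740438074732 0.05828056730231024
```

```bash
python3 -m handwheel '[{"delta_pos":[0.076,-0.122,-0.74],"dr":[0,0,-0.95]},{"delta_pos":[0.076,-0.122,-0.74],"dr":[0,0,-0.95]},{"delta_pos":[0.076,-0.122,-0.74],"dr":[0,0,-0.95]},{"delta_pos":[0.076,-0.122,-0.74],"dr":[0,0,-0.95]},{"delta_pos":[0.076,-0.122,-0.74],"dr":[0,0,-0.95]},{"delta_pos":[0.076,-0.122,-0.74],"dr":[0,0,-0.95]},{"delta_pos":[0.076,-0.122,-0.74],"dr":[0,0,-0.95]},{"delta_pos":[0.076,-0.122,-0.74],"dr":[0,0,-0.95]},{"delta_pos":[0.076,-0.122,-0.74],"dr":[0,0,-0.95]},{"delta_pos":[0.076,-0.122,-0.74],"dr":[0,0,-0.95]}]' -1
python3 -m handwheel '[{"delta_pos":[0,0,0],"dr":[0,0,0]},{"delta_pos":[0,0,0],"dr":[0,0,0]},{"delta_pos":[0,0,0],"dr":[0,0,0]},{"delta_pos":[0,0,0],"dr":[0,0,0]},{"delta_pos":[0,0,0],"dr":[0,0,0]},{"delta_pos":[0,0,0],"dr":[0,0,0]},{"delta_pos":[0,0,0],"dr":[0,0,0]},{"delta_pos":[0,0,0],"dr":[0,0,0]}]' 1 12
```

```text
t: 3.8
eef_pos: [0.4627, 0.0442, 0.057]
ee_rot: [-3.141, 0.0, -1.68]
force: [-0.9, -0.1, -0.3]
width: 0.0873
gripper_force: 0.0
t: 4.6
eef_pos: [0.4643, 0.0443, 0.059]
ee_rot: [-3.138, 0.002, -1.68]
force: [4.6, 2.1, 7.8]
width: 0.0588
gripper_force: 12.0
```

```bash
python3 -m handwheel '[{"delta_pos":[-0.02,-0.08,0],"dr":[0,0,0]},{"delta_pos":[0,0,0],"dr":[0,0,7.8]},{"delta_pos":[0,0,0],"dr":[0,0,7.8]},{"delta_pos":[0,0,0],"dr":[0,0,7.8]},{"delta_pos":[0,0,0],"dr":[0,0,7.8]},{"delta_pos":[0,0,0],"dr":[0,0,7.8]},{"delta_pos":[0,0,0],"dr":[0,0,7.8]}]'
python3 -m handwheel '[{"delta_pos":[0,0,0],"dr":[0,0,7.8]},{"delta_pos":[0,0,0],"dr":[0,0,7.8]},{"delta_pos":[0,0,0],"dr":[0,0,7.8]},{"delta_pos":[0,0,0],"dr":[0,0,7.8]},{"delta_pos":[0,0,0],"dr":[0,0,7.8]},{"delta_pos":[0,0,0],"dr":[0,0,7.7]},{"delta_pos":[0,0,0],"dr":[0,0,0]},{"delta_pos":[0,0,0],"dr":[0,0,0]}]'
```

```text
t: 5.3
eef_pos: [0.4628, 0.0414, 0.0588]
ee_rot: [-3.139, -0.001, -0.859]
force: [1.7, -1.2, 8.8]
width: 0.0588
gripper_force: 12.0
t: 6.1
eef_pos: [0.4629, 0.0416, 0.0588]
ee_rot: [-3.14, -0.002, -0.049]
force: [1.3, 0.8, 8.2]
width: 0.0586
gripper_force: 12.0
```

```bash
python3 -m handwheel '[{"delta_pos":[0,0,0],"dr":[0,0,0]},{"delta_pos":[0,0,0],"dr":[0,0,0]},{"delta_pos":[0,0,0],"dr":[0,0,0]},{"delta_pos":[0,0,0],"dr":[0,0,0]},{"delta_pos":[0,0,0],"dr":[0,0,0]},{"delta_pos":[0,0,0],"dr":[0,0,0]}]' -1
python3 -m handwheel '[{"delta_pos":[0,0,1],"dr":[0,0,0]},{"delta_pos":[0,0,1],"dr":[0,0,0]},{"delta_pos":[0,0,1],"dr":[0,0,0]},{"delta_pos":[0.2,0,1],"dr":[0,0,0]},{"delta_pos":[0.2,0,1],"dr":[0,0,0]},{"delta_pos":[0.2,0,1],"dr":[0,0,0]},{"delta_pos":[0.2,0,1],"dr":[0,0,0]},{"delta_pos":[0,0,0],"dr":[0,0,0]},{"delta_pos":[0,0,0],"dr":[0,0,0]}]'
python3 - <<'E'
from h import *
s=get_state();print(s['eef_pos'],s['ee_rot'])
k=calibration('wrist');T=np.array(k['extrinsics']);print(-T[:3,:3].T@T[:3,3])
snap('wrist','w2.png')
for n,z in(('work',.02),('work_key',.04),('nest',0),('stand',0),('tool',.08)):
    for r in mark_of('wrist',n): print(n,np.round(r['location']),round(r['conf'],2),np.round(w('wrist',r['location'],z,k)[:2],4))
E
```

```text
t: 6.7
eef_pos: [0.4617, 0.0409, 0.0576]
ee_rot: [3.141, 0.0, -0.049]
force: [-0.5, -0.0, -0.0]
width: 0.0879
gripper_force: 0.0
t: 7.6
eef_pos: [0.4859, 0.0412, 0.268]
ee_rot: [-3.141, -0.001, -0.05]
force: [-0.8, -0.6, -0.2]
width: 0.0877
gripper_force: 0.0
[0.48592163 0.0411542  0.26796888] [-3.14072525e+00 -6.77933941e-04 -4.96770006e-02]
[0.55617155 0.03685861 0.40794226]
work [320. 194.] 0.85 [0.4597 0.0405]
work [351.  15.] 0.51 [ 0.6558 -0.0016]
work [325. 165.] 0.33 [0.4954 0.033 ]
work_key [324. 164.] 0.6 [0.5006 0.034 ]
stand [346.  39.] 0.79 [0.6366 0.0021]
stand [121. 194.] 0.57 [0.4685 0.2985]
tool [350.  21.] 0.56 [0.6361 0.0047]
```

```bash
python3 -m handwheel '[{"delta_pos":[0.9,-0.3,0],"dr":[0,0,0]},{"delta_pos":[0.9,-0.3,0],"dr":[0,0,0]},{"delta_pos":[0.9,-0.3,0],"dr":[0,0,0]},{"delta_pos":[0,0,0],"dr":[0,0,0]},{"delta_pos":[0,0,0],"dr":[0,0,0]}]'
python3 - <<'E'
from h import *
k=calibration('wrist');np.save('k3.npy',k,allow_pickle=True)
s=get_state();print(s['eef_pos'],s['ee_rot'])
im=snap('wrist','w3.png')
for n,z in(('stand',0),('tool',.08)):
    for r in mark_of('wrist',n): print(n,np.round(r['location']),round(r['conf'],2),np.round(w('wrist',r['location'],z,k)[:2],4))
E
```

```text
t: 8.4
eef_pos: [0.5668, 0.0137, 0.2666]
ee_rot: [3.141, 0.002, -0.05]
force: [-0.1, -0.2, -0.1]
width: 0.0877
gripper_force: 0.0
[0.56675769 0.01372837 0.2666107 ] [ 3.14091413e+00  2.06414635e-03 -5.03543519e-02]
tool [323. 110.] 0.56 [0.6391 0.0059]
```

View pics/w3.png

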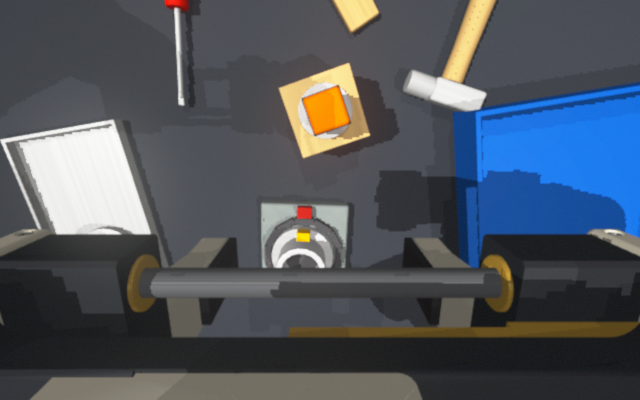

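Key (304,238) now faces the mark (304,212). Tool handle top is centred at about (327,110) and the hammer head is at (445,90).

Run:
```python
from h import *
k=np.load('k3.npy',allow_pickle=True).item();im=cv2.cvtColor(cv2.imread('pics/w3.png'),cv2.COLOR_BGR2RGB)
W=lambda p,z:w('wrist',p,z,k)[:2]
a=lambda v:np.degrees(np.arctan2(v[1],v[0]))
S=[W(p,.08) for p in((278,88),(350,64),(370,135),(303,158))];print('stand',sum(S)/4,[a(S[(i+1)%4]-S[i]) for i in range(4)],[np.linalg.norm(S[(i+1)%4]-S[i]) for i in range(4)])
b=blob(im,(5,150,100),(15,255,255),(290,75,360,145))[0];print(b[0],b[1])
cs,_=cv2.findContours(b[2].astype(np.uint8),cv2.RETR_EXTERNAL,cv2.CHAIN_APPROX_NONE)
q=cv2.approxPolyDP(max(cs,key=len),5,True)[:,0];print(q.tolist())
H=np.array([W(p,.146) for p in q]);print('handle',H.mean(0),[a(H[(i+1)%len(H)]-H[i]) for i in range(len(H))],[np.linalg.norm(H[(i+1)%len(H)]-H[i]) for i in range(len(H))])
```

```text
stand [0.63715121 0.00341049] [np.float64(-75.53975848921847), np.float64(-164.63486269693476), np.float64(105.98257113264955), np.float64(16.08506664856088)] [np.float64(0.07131074234373608), np.float64(0.0685927924196259), np.float64(0.0704203274464719), np.float64(0.07048340203534904)]
[331.86451613 118.49032258] [307  86  43  49 155]
[[337, 86], [348, 121], [316, 133], [307, 112], [315, 134], [349, 122]]
handle [0.63269276 0.00224814] [np.float64(-163.68331078382545), np.float64(107.27867988441724), np.float64(20.627423825379594), np.float64(-162.70193491442782), np.float64(-73.80823880698622), np.float64(17.343036431436847)] [np.float64(0.027279627445897847), np.float64(0.026641800520666118), np.float64(0.017372527974788637), np.float64(0.0177955802053172), np.float64(0.028145377312484062), np.float64(0.0282624098900342)]
```

Run:
```python
from h import *
k=np.load('k3.npy',allow_pickle=True).item()
W=lambda p,z:w('wrist',p,z,k)[:2]
H=np.array([W(p,.146) for p in((302,93),(342,85),(351,126),(312,136))]);print(H.mean(0))
print([np.degrees(np.arctan2(*(H[(i+1)%4]-H[i])[::-1])) for i in range(4)])
c=(H.mean(0)+[.637,.0034])/2; p=get_state()['eef_pos'];print((c-p[:2])/.03,(.2-p[2])/.03)
```

```text
[0.63862749 0.00343086]
[np.float64(-82.13376106608058), np.float64(-168.7372946330278), np.float64(101.24109710342134), np.float64(10.117390193836481)]
[ 2.38679739 -0.35925326] -2.2564854870957847
```

Run:
```python
from h import *
im=cv2.imread('pics/w3.png');cv2.imwrite('pics/c3.png',cv2.resize(im[55:170,265:385],None,fx=5,fy=5,interpolation=cv2.INTER_CUBIC))
```

```text
(no output)
```

View pics/c3.png

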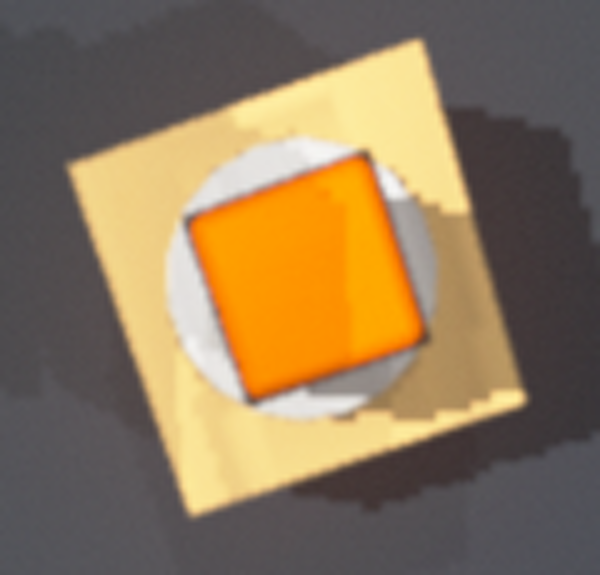

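Crop: handle corners at full-frame (302,98), (339,85), (351,123), (315,136), so its sides line up with the stand at about 16°.

```bash
python3 -m handwheel '[{"delta_pos":[0.5,-0.07,-0.2],"dr":[0,0,3.8]},{"delta_pos":[0.5,-0.07,-0.2],"dr":[0,0,3.8]},{"delta_pos":[0.5,-0.07,-0.2],"dr":[0,0,3.8]},{"delta_pos":[0.5,-0.07,-0.2],"dr":[0,0,3.8]},{"delta_pos":[0.37,-0.07,-0.2],"dr":[0,0,3.8]},{"delta_pos":[0,0,0],"dr":[0,0,0]},{"delta_pos":[0,0,-0.8],"dr":[0,0,0]},{"delta_pos":[0,0,-0.8],"dr":[0,0,0]},{"delta_pos":[0,0,-0.8],"dr":[0,0,0]}]'
python3 -m handwheel '[{"delta_pos":[0,0,-0.8],"dr":[0,0,0]},{"delta_pos":[0,0,-0.75],"dr":[0,0,0]},{"delta_pos":[0,0,0],"dr":[0,0,0]},{"delta_pos":[0,0,0],"dr":[0,0,0]}]'
python3 - <<'E'
from h import *
print(get_state()['eef_pos']); snap('wrist','w4.png')
E
```

```text
t: 9.45
eef_pos: [0.6374, 0.004, 0.1661]
ee_rot: [-3.141, -0.001, 0.281]
force: [0.9, -1.0, -0.4]
width: 0.0873
gripper_force: 0.0
t: 9.85
eef_pos: [0.6379, 0.0038, 0.1202]
ee_rot: [3.141, -0.0, 0.282]
force: [0.4, 0.4, 0.6]
width: 0.0876
gripper_force: 0.0
[0.63786186 0.00377992 0.12022439]
```

View pics/w4.png

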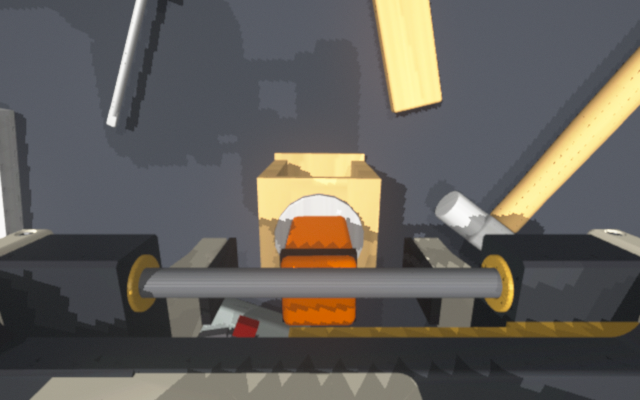

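The handle (318,285) sits square and centred between the fingers. Gripping and lifting.

```bash
python3 -m handwheel '[{"delta_pos":[0,0,0],"dr":[0,0,0]},{"delta_pos":[0,0,0],"dr":[0,0,0]},{"delta_pos":[0,0,0],"dr":[0,0,0]},{"delta_pos":[0,0,0],"dr":[0,0,0]},{"delta_pos":[0,0,0],"dr":[0,0,0]},{"delta_pos":[0,0,0],"dr":[0,0,0]},{"delta_pos":[0,0,0],"dr":[0,0,0]},{"delta_pos":[0,0,0],"dr":[0,0,0]},{"delta_pos":[0,0,0],"dr":[0,0,0]}]' 1 35
python3 -m handwheel '[{"delta_pos":[0,0,0.4],"dr":[0,0,0]},{"delta_pos":[0,0,0.6],"dr":[0,0,0]},{"delta_pos":[0,0,0.6],"dr":[0,0,0]},{"delta_pos":[0,0,0.6],"dr":[0,0,0]},{"delta_pos":[0,0,0.6],"dr":[0,0,0]},{"delta_pos":[0,0,0.6],"dr":[0,0,0]},{"delta_pos":[0,0,0.6],"dr":[0,0,0]},{"delta_pos":[0,0,0],"dr":[0,0,0]},{"delta_pos":[0,0,0],"dr":[0,0,0]}]'
python3 - <<'E'
from h import *
s=get_state();e=s['eef_pos'];print(e,s['ee_rot'],s['force'],s['moment'])
for cam in('side','top'):
    snap(cam,f'{cam}5.png')
    print(cam,'pred',pr(cam,[e[0],e[1],e[2]-.038-.071]),'tip',[(r['location'],round(r['conf'],2)) for r in mark_of(cam,'tip')],'tool pred',pr(cam,[e[0],e[1],e[2]-.038]),[(r['location'],round(r['conf'],2)) for r in mark_of(cam,'tool')])
E
```

```text
t: 10.8
eef_pos: [0.638, 0.0036, 0.1192]
ee_rot: [-3.142, 0.0, 0.282]
force: [0.6, 0.7, 0.9]
width: 0.0299
gripper_force: 35.0
t: 11.7
eef_pos: [0.6377, 0.0036, 0.2392]
ee_rot: [-3.141, -0.0, 0.282]
force: [-0.6, -0.5, -3.1]
width: 0.0298
gripper_force: 35.0
[0.63769359 0.00359593 0.23919862] [-3.14107816e+00 -2.18907334e-04  2.81999444e-01] [-0.57985398 -0.49772708 -3.14962663] [-0.01302278  0.06199567 -0.04559161]
side pred [385.76439681 188.68230482] tip [([280.7, 176.0], 0.56), ([387.2, 188.2], 0.52)] tool pred [388.55108595 163.54069893] [([385.9, 161.0], 0.89)]
top pred [362.07313111 146.73015862] tip [] tool pred [363.71467914 141.6435861 ] []
```

```bash
python3 -m handwheel '[{"delta_pos":[-0.64,0.152,-0.1],"dr":[0,0,0]},{"delta_pos":[-0.64,0.152,-0.1],"dr":[0,0,0]},{"delta_pos":[-0.64,0.152,-0.1],"dr":[0,0,0]},{"delta_pos":[-0.64,0.152,-0.1],"dr":[0,0,0]},{"delta_pos":[-0.64,0.152,-0.2],"dr":[0,0,0]},{"delta_pos":[-0.64,0.152,-0.3],"dr":[0,0,0]},{"delta_pos":[-0.64,0.152,-0.3],"dr":[0,0,0]},{"delta_pos":[-0.64,0.152,-0.27],"dr":[0,0,0]},{"delta_pos":[0,0,0],"dr":[0,0,0]},{"delta_pos":[0,0,0],"dr":[0,0,0]}]'
python3 - <<'E'
from h import *
s=get_state();e=s['eef_pos'];print(e,s['force'])
snap('side','side6.png')
print('pred',pr('side',[e[0],e[1],e[2]-.11]),[(r['location'],round(r['conf'],2)) for r in mark_of('side','tip')])
print('bore pt pred',pr('side',[.463,.0412,.02]),[(r['location'],round(r['conf'],2)) for r in mark_of('side','work')])
c=pr('side',[.4835,.04,.085]).astype(int)
im=cv2.imread('pics/side6.png')[c[1]-75:c[1]+75,c[0]-100:c[0]+100];print(c)
cv2.imwrite('pics/c6.png',cv2.resize(im,None,fx=4,fy=4,interpolation=cv2.INTER_CUBIC))
print(([.4835,.0401,.18]-e)/.03)
E
```

```text
t: 13.0
eef_pos: [0.4845, 0.0402, 0.1954]
ee_rot: [3.141, -0.001, 0.283]
force: [0.6, 0.9, -1.8]
width: 0.0296
gripper_force: 35.0
[0.48447013 0.04016541 0.19539668] [ 0.56392949  0.93875837 -1.77329   ]
pred [319.21895694 208.67072406] [([322.7, 209.9], 0.64)]
bore pt pred [310.67851798 231.16446109] [([309.6, 230.2], 0.83)]
[318 208]
[-0.03233752 -0.00218034 -0.51322251]
```

View pics/c6.png

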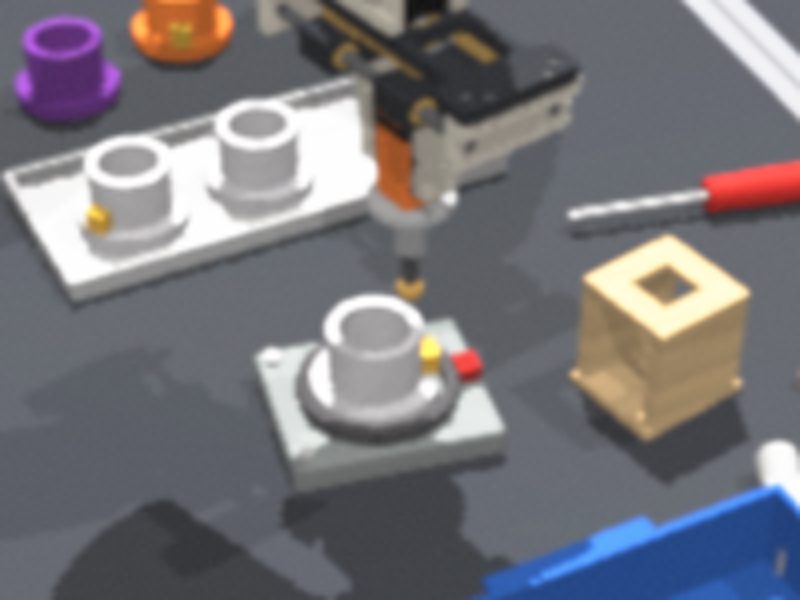

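The ball (320,207) hangs just over the rim, next to the key and mark. Lowering gently.

```bash
python3 -m handwheel '[{"delta_pos":[-0.05,0,-0.15],"dr":[0,0,0]},{"delta_pos":[0,0,-0.15],"dr":[0,0,0]},{"delta_pos":[0,0,-0.15],"dr":[0,0,0]},{"delta_pos":[0,0,-0.1],"dr":[0,0,0]},{"delta_pos":[0,0,-0.1],"dr":[0,0,0]},{"delta_pos":[0,0,-0.1],"dr":[0,0,0]},{"delta_pos":[0,0,0],"dr":[0,0,0]},{"delta_pos":[0,0,0],"dr":[0,0,0]},{"delta_pos":[0,0,0],"dr":[0,0,0]}]'; python3 -c "
from h import *
print(get_state()['force'])"
```

```text
t: 14.05
eef_pos: [0.4829, 0.04, 0.1729]
ee_rot: [3.142, -0.0, 0.282]
force: [-1.4, -0.9, 1.0]
width: 0.0296
gripper_force: 35.0
[-1.40566303 -0.94765412  1.04132909]
```

```bash
python3 -c "
import numpy as np
a=np.radians(-3-18*np.arange(21));P=np.c_[np.cos(a),np.sin(a)]*20.6/30
print(np.round(np.diff(P,axis=0)/5,3).tolist()); print(np.round(P[::2]*.03+[.4624,.0411],4).tolist())"
```

```text
[[-0.009, -0.042], [-0.021, -0.037], [-0.032, -0.029], [-0.039, -0.017], [-0.043, -0.004], [-0.042, 0.009], [-0.037, 0.021], [-0.029, 0.032], [-0.017, 0.039], [-0.004, 0.043], [0.009, 0.042], [0.021, 0.037], [0.032, 0.029], [0.039, 0.017], [0.043, 0.004], [0.042, -0.009], [0.037, -0.021], [0.029, -0.032], [0.017, -0.039], [0.004, -0.043]]
[[0.483, 0.04], [0.4784, 0.0281], [0.4677, 0.0212], [0.455, 0.0219], [0.4451, 0.0299], [0.4418, 0.0422], [0.4464, 0.0541], [0.4571, 0.061], [0.4698, 0.0603], [0.4797, 0.0523], [0.483, 0.04]]
```

```bash
python3 -m handwheel '[{"delta_pos":[-0.009,-0.042,0],"dr":[0,0,0]},{"delta_pos":[-0.009,-0.042,0],"dr":[0,0,0]},{"delta_pos":[-0.009,-0.042,0],"dr":[0,0,0]},{"delta_pos":[-0.009,-0.042,0],"dr":[0,0,0]},{"delta_pos":[-0.009,-0.042,0],"dr":[0,0,0]},{"delta_pos":[-0.021,-0.037,0],"dr":[0,0,0]},{"delta_pos":[-0.021,-0.037,0],"dr":[0,0,0]},{"delta_pos":[-0.021,-0.037,0],"dr":[0,0,0]},{"delta_pos":[-0.021,-0.037,0],"dr":[0,0,0]},{"delta_pos":[-0.021,-0.037,0],"dr":[0,0,0]}]'
python3 -m handwheel '[{"delta_pos":[-0.032,-0.029,0],"dr":[0,0,0]},{"delta_pos":[-0.032,-0.029,0],"dr":[0,0,0]},{"delta_pos":[-0.032,-0.029,0],"dr":[0,0,0]},{"delta_pos":[-0.032,-0.029,0],"dr":[0,0,0]},{"delta_pos":[-0.032,-0.029,0],"dr":[0,0,0]},{"delta_pos":[-0.039,-0.017,0],"dr":[0,0,0]},{"delta_pos":[-0.039,-0.017,0],"dr":[0,0,0]},{"delta_pos":[-0.039,-0.017,0],"dr":[0,0,0]},{"delta_pos":[-0.039,-0.017,0],"dr":[0,0,0]},{"delta_pos":[-0.039,-0.017,0],"dr":[0,0,0]}]'
python3 -c "
from h import *
s=get_state();e=s['eef_pos'];print(s['force'])
print('pred',pr('side',[e[0],e[1],.07]),snap('side','s7.png').shape,[(r['location'],round(r['conf'],2)) for r in mark_of('side','tip')])"
```

```text
t: 15.05
eef_pos: [0.4785, 0.0282, 0.1727]
ee_rot: [-3.141, -0.0, 0.282]
force: [0.5, 2.5, 0.2]
width: 0.0298
gripper_force: 35.0
t: 16.05
eef_pos: [0.4678, 0.0213, 0.1728]
ee_rot: [-3.142, -0.0, 0.282]
force: [1.5, 2.3, 0.6]
width: 0.03
gripper_force: 35.0
[1.47604045 2.29172007 0.621365  ]
pred [315.43048965 220.0402076 ] (400, 640, 3) [([318.8, 217.5], 0.37)]
```

```bash
python3 -m handwheel '[{"delta_pos":[-0.043,-0.004,0],"dr":[0,0,0]},{"delta_pos":[-0.043,-0.004,0],"dr":[0,0,0]},{"delta_pos":[-0.043,-0.004,0],"dr":[0,0,0]},{"delta_pos":[-0.043,-0.004,0],"dr":[0,0,0]},{"delta_pos":[-0.043,-0.004,0],"dr":[0,0,0]},{"delta_pos":[-0.042,0.009,0],"dr":[0,0,0]},{"delta_pos":[-0.042,0.009,0],"dr":[0,0,0]},{"delta_pos":[-0.042,0.009,0],"dr":[0,0,0]},{"delta_pos":[-0.042,0.009,0],"dr":[0,0,0]},{"delta_pos":[-0.042,0.009,0],"dr":[0,0,0]}]'
python3 -m handwheel '[{"delta_pos":[-0.037,0.021,0],"dr":[0,0,0]},{"delta_pos":[-0.037,0.021,0],"dr":[0,0,0]},{"delta_pos":[-0.037,0.021,0],"dr":[0,0,0]},{"delta_pos":[-0.037,0.021,0],"dr":[0,0,0]},{"delta_pos":[-0.037,0.021,0],"dr":[0,0,0]},{"delta_pos":[-0.029,0.032,0],"dr":[0,0,0]},{"delta_pos":[-0.029,0.032,0],"dr":[0,0,0]},{"delta_pos":[-0.029,0.032,0],"dr":[0,0,0]},{"delta_pos":[-0.029,0.032,0],"dr":[0,0,0]},{"delta_pos":[-0.029,0.032,0],"dr":[0,0,0]}]'
python3 -m handwheel '[{"delta_pos":[-0.017,0.039,0],"dr":[0,0,0]},{"delta_pos":[-0.017,0.039,0],"dr":[0,0,0]},{"delta_pos":[-0.017,0.039,0],"dr":[0,0,0]},{"delta_pos":[-0.017,0.039,0],"dr":[0,0,0]},{"delta_pos":[-0.017,0.039,0],"dr":[0,0,0]},{"delta_pos":[-0.004,0.043,0],"dr":[0,0,0]},{"delta_pos":[-0.004,0.043,0],"dr":[0,0,0]},{"delta_pos":[-0.004,0.043,0],"dr":[0,0,0]},{"delta_pos":[-0.004,0.043,0],"dr":[0,0,0]},{"delta_pos":[-0.004,0.043,0],"dr":[0,0,0]}]'
python3 -c "
from h import *
s=get_state();print(s['force'])
snap('side','s8.png')
e=s['eef_pos'];print('pred',pr('side',[e[0],e[1],.07]),[(r['location'],round(r['conf'],2)) for r in mark_of('side','tip')])"
```

```text
t: 17.15
eef_pos: [0.4551, 0.0221, 0.1728]
ee_rot: [-3.142, -0.0, 0.282]
force: [3.8, 1.2, 0.6]
width: 0.0299
gripper_force: 35.0
t: 18.15
eef_pos: [0.4451, 0.03, 0.1727]
ee_rot: [3.142, 0.0, 0.282]
force: [1.9, -0.8, -0.2]
width: 0.0297
gripper_force: 35.0
t: 19.15
eef_pos: [0.4418, 0.0423, 0.1726]
ee_rot: [3.142, 0.0, 0.282]
force: [0.7, -2.6, 0.4]
width: 0.0301
gripper_force: 35.0
[ 0.72535874 -2.6014494   0.35153633]
pred [302.05744704 217.16115869] [([305.3, 216.1], 0.39)]
```

```bash
python3 -m handwheel '[{"delta_pos":[0.009,0.042,0],"dr":[0,0,0]},{"delta_pos":[0.009,0.042,0],"dr":[0,0,0]},{"delta_pos":[0.009,0.042,0],"dr":[0,0,0]},{"delta_pos":[0.009,0.042,0],"dr":[0,0,0]},{"delta_pos":[0.009,0.042,0],"dr":[0,0,0]},{"delta_pos":[0.021,0.037,0],"dr":[0,0,0]},{"delta_pos":[0.021,0.037,0],"dr":[0,0,0]},{"delta_pos":[0.021,0.037,0],"dr":[0,0,0]},{"delta_pos":[0.021,0.037,0],"dr":[0,0,0]},{"delta_pos":[0.021,0.037,0],"dr":[0,0,0]}]'
python3 -m handwheel '[{"delta_pos":[0.032,0.029,0],"dr":[0,0,0]},{"delta_pos":[0.032,0.029,0],"dr":[0,0,0]},{"delta_pos":[0.032,0.029,0],"dr":[0,0,0]},{"delta_pos":[0.032,0.029,0],"dr":[0,0,0]},{"delta_pos":[0.032,0.029,0],"dr":[0,0,0]},{"delta_pos":[0.039,0.017,0],"dr":[0,0,0]},{"delta_pos":[0.039,0.017,0],"dr":[0,0,0]},{"delta_pos":[0.039,0.017,0],"dr":[0,0,0]},{"delta_pos":[0.039,0.017,0],"dr":[0,0,0]},{"delta_pos":[0.039,0.017,0],"dr":[0,0,0]}]'
python3 -m handwheel '[{"delta_pos":[0.043,0.004,0],"dr":[0,0,0]},{"delta_pos":[0.043,0.004,0],"dr":[0,0,0]},{"delta_pos":[0.043,0.004,0],"dr":[0,0,0]},{"delta_pos":[0.043,0.004,0],"dr":[0,0,0]},{"delta_pos":[0.043,0.004,0],"dr":[0,0,0]},{"delta_pos":[0.042,-0.009,0],"dr":[0,0,0]},{"delta_pos":[0.042,-0.009,0],"dr":[0,0,0]},{"delta_pos":[0.042,-0.009,0],"dr":[0,0,0]},{"delta_pos":[0.042,-0.009,0],"dr":[0,0,0]},{"delta_pos":[0.042,-0.009,0],"dr":[0,0,0]}]'
python3 -m handwheel '[{"delta_pos":[0.037,-0.021,0],"dr":[0,0,0]},{"delta_pos":[0.037,-0.021,0],"dr":[0,0,0]},{"delta_pos":[0.037,-0.021,0],"dr":[0,0,0]},{"delta_pos":[0.037,-0.021,0],"dr":[0,0,0]},{"delta_pos":[0.037,-0.021,0],"dr":[0,0,0]},{"delta_pos":[0.029,-0.032,0],"dr":[0,0,0]},{"delta_pos":[0.029,-0.032,0],"dr":[0,0,0]},{"delta_pos":[0.029,-0.032,0],"dr":[0,0,0]},{"delta_pos":[0.029,-0.032,0],"dr":[0,0,0]},{"delta_pos":[0.029,-0.032,0],"dr":[0,0,0]}]'
python3 -m handwheel '[{"delta_pos":[0.017,-0.039,0],"dr":[0,0,0]},{"delta_pos":[0.017,-0.039,0],"dr":[0,0,0]},{"delta_pos":[0.017,-0.039,0],"dr":[0,0,0]},{"delta_pos":[0.017,-0.039,0],"dr":[0,0,0]},{"delta_pos":[0.017,-0.039,0],"dr":[0,0,0]},{"delta_pos":[0.004,-0.043,0],"dr":[0,0,0]},{"delta_pos":[0.004,-0.043,0],"dr":[0,0,0]},{"delta_pos":[0.004,-0.043,0],"dr":[0,0,0]},{"delta_pos":[0.004,-0.043,0],"dr":[0,0,0]},{"delta_pos":[0.004,-0.043,0],"dr":[0,0,0]}]'
python3 -m handwheel '[{"delta_pos":[0,0,0],"dr":[0,0,0]},{"delta_pos":[0,-0.04,0],"dr":[0,0,0]},{"delta_pos":[0,0,0],"dr":[0,0,0]},{"delta_pos":[0,0,0],"dr":[0,0,0]}]'
python3 -c "
from h import *
s=get_state();print(s['force'])
e=s['eef_pos'];snap('side','s9.png');print('pred',pr('side',[e[0],e[1],.07]),[(r['location'],round(r['conf'],2)) for r in mark_of('side','tip')])
snap('top');print(pr('top',[e[0],e[1],.07]))
im=cv2.imread('pics/s9.png')[140:290,220:420];cv2.imwrite('pics/c9.png',cv2.resize(im,None,fx=4,fy=4,interpolation=cv2.INTER_CUBIC))"
```

```text
t: 20.25
eef_pos: [0.4464, 0.0541, 0.1726]
ee_rot: [3.142, 0.0, 0.282]
force: [-1.1, -2.9, 0.3]
width: 0.0296
gripper_force: 35.0
t: 21.25
eef_pos: [0.4571, 0.061, 0.1726]
ee_rot: [3.142, 0.0, 0.282]
force: [-1.9, -2.0, 0.6]
width: 0.0298
gripper_force: 35.0
t: 22.25
eef_pos: [0.4698, 0.0602, 0.1726]
ee_rot: [3.142, 0.0, 0.282]
force: [-2.8, -0.6, -0.2]
width: 0.0302
gripper_force: 35.0
t: 23.25
eef_pos: [0.4797, 0.0523, 0.1726]
ee_rot: [-3.142, 0.0, 0.282]
force: [-2.6, 2.0, 0.8]
width: 0.0295
gripper_force: 35.0
t: 24.25
eef_pos: [0.483, 0.04, 0.1727]
ee_rot: [-3.141, -0.0, 0.282]
force: [-1.4, 2.7, -0.7]
width: 0.0299
gripper_force: 35.0
t: 24.65
eef_pos: [0.4829, 0.0386, 0.1727]
ee_rot: [3.141, 0.0, 0.282]
force: [-0.1, -0.3, 0.3]
width: 0.0299
gripper_force: 35.0
[-0.0999444  -0.33430174  0.31391963]
pred [318.80828656 214.19789166] [([322.2, 213.5], 0.49)]
[349.66326244 202.50246492]
```

View pics/c9.png

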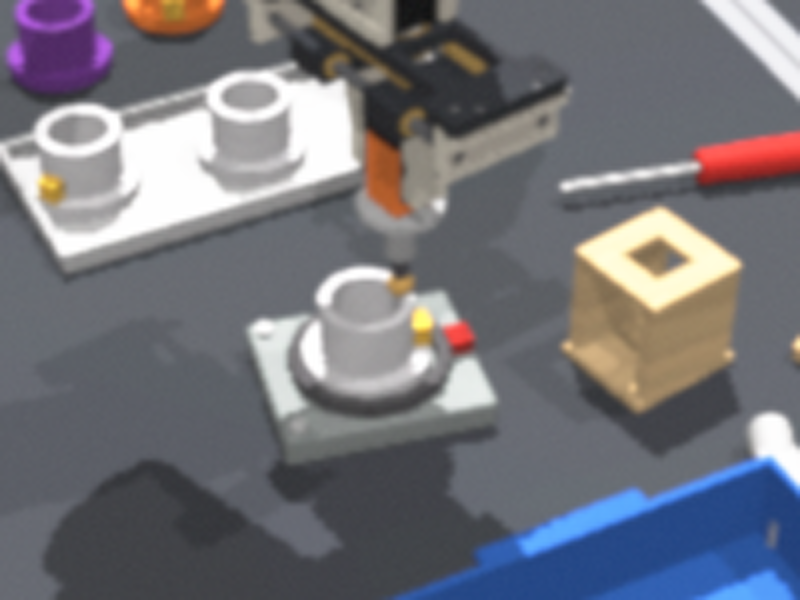

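The ball (320,211) is on the rim at the mark and the full circle is done. Returning the tool to the stand.

```bash
python3 -m handwheel '[{"delta_pos":[0,0,0.3],"dr":[0,0,0]},{"delta_pos":[0,0,0.6],"dr":[0,0,0]},{"delta_pos":[0.37,-0.067,0.7],"dr":[0,0,0]},{"delta_pos":[0.8,-0.2,0.62],"dr":[0,0,0]},{"delta_pos":[0.8,-0.2,0],"dr":[0,0,0]},{"delta_pos":[0.8,-0.2,0],"dr":[0,0,0]},{"delta_pos":[0.8,-0.2,0],"dr":[0,0,0]},{"delta_pos":[0.8,-0.15,0],"dr":[0,0,0]},{"delta_pos":[0.8,-0.15,0],"dr":[0,0,0]},{"delta_pos":[0,0,0],"dr":[0,0,0]}]'
python3 -m handwheel '[{"delta_pos":[0,0,0],"dr":[0,0,0]},{"delta_pos":[0,0,-0.4],"dr":[0,0,0]},{"delta_pos":[0,0,-0.5],"dr":[0,0,0]}]'
```

```text
t: 25.8
eef_pos: [0.64, 0.0031, 0.2383]
ee_rot: [3.141, 0.001, 0.281]
force: [-0.6, 0.1, -3.0]
width: 0.0303
gripper_force: 35.0
t: 26.1
eef_pos: [0.6375, 0.0041, 0.2124]
ee_rot: [-3.141, -0.002, 0.283]
force: [0.7, 0.6, -3.3]
width: 0.0302
gripper_force: 35.0
```

```bash
python3 -m handwheel '[{"delta_pos":[0,0,-0.4],"dr":[0,0,0]},{"delta_pos":[0,0,-0.5],"dr":[0,0,0]},{"delta_pos":[0,0,-0.5],"dr":[0,0,0]},{"delta_pos":[0,0,-0.5],"dr":[0,0,0]},{"delta_pos":[0,0,-0.5],"dr":[0,0,0]},{"delta_pos":[0,0,-0.4],"dr":[0,0,0]},{"delta_pos":[0,0,-0.15],"dr":[0,0,0]},{"delta_pos":[0,0,0],"dr":[0,0,0]},{"delta_pos":[0,0,0],"dr":[0,0,0]}]'
```

```text
t: 27.0
eef_pos: [0.6384, 0.0039, 0.1244]
ee_rot: [3.141, -0.001, 0.283]
force: [0.9, 0.4, -1.8]
width: 0.0297
gripper_force: 35.0
```

```bash
python3 -m handwheel '[{"delta_pos":[0,0,-0.07],"dr":[0,0,0]},{"delta_pos":[0,0,-0.06],"dr":[0,0,0]},{"delta_pos":[0,0,-0.03],"dr":[0,0,0]},{"delta_pos":[0,0,0],"dr":[0,0,0]},{"delta_pos":[0,0,0],"dr":[0,0,0]}]'
python3 -m handwheel '[{"delta_pos":[0,0,0],"dr":[0,0,0]},{"delta_pos":[0,0,0],"dr":[0,0,0]},{"delta_pos":[0,0,0],"dr":[0,0,0]},{"delta_pos":[0,0,0],"dr":[0,0,0]},{"delta_pos":[0,0,0],"dr":[0,0,0]},{"delta_pos":[0,0,0],"dr":[0,0,0]}]' -1
python3 -m handwheel '[{"delta_pos":[0,0,0.5],"dr":[0,0,0]},{"delta_pos":[0,0,1],"dr":[0,0,0]},{"delta_pos":[0,0,1],"dr":[0,0,0]},{"delta_pos":[-0.8,0,1],"dr":[0,0,-3.2]},{"delta_pos":[-0.9,0.2,1],"dr":[0,0,-3.2]},{"delta_pos":[-0.9,0.2,0.5],"dr":[0,0,-3.2]},{"delta_pos":[-0.9,0.2,0],"dr":[0,0,-3.2]},{"delta_pos":[-0.9,0.2,0],"dr":[0,0,-3.2]},{"delta_pos":[-0.9,0.2,0],"dr":[0,0,-3.2]},{"delta_pos":[0,0.2,0],"dr":[0,0,0]}]'
python3 - <<'E'
from h import *
s=get_state();print(s['eef_pos'],s['ee_rot'])
snap('side','s10.png')
for n in('tool','hub1','tote'): print(n,[(r['location'],round(r['conf'],2)) for r in mark_of('side',n)])
print(pr('side',[.638,.0035,.08]))
k=calibration('wrist');np.save('k10.npy',k,allow_pickle=True);snap('wrist','w10.png')
snap('top','t10.png')
for n,z in(('tote',0),('tray',0),('hub1',.004)): print(n,[(np.round(r['location']),round(r['conf'],2),np.round(w('top',r['location'],z)[:2],4)) for r in mark_of('top',n)])
E
```

```text
t: 27.5
eef_pos: [0.6381, 0.0038, 0.1192]
ee_rot: [3.142, -0.0, 0.282]
force: [0.1, 0.4, 0.1]
width: 0.0298
gripper_force: 35.0
t: 28.1
eef_pos: [0.638, 0.0038, 0.119]
ee_rot: [3.142, -0.0, 0.282]
force: [0.2, -0.1, 0.6]
width: 0.0722
gripper_force: 0.0
t: 29.1
eef_pos: [0.4765, 0.0397, 0.2697]
ee_rot: [-3.14, -0.001, -0.054]
force: [1.2, 0.7, 0.7]
width: 0.0874
gripper_force: 0.0
[0.47648147 0.03967677 0.26972056] [-3.14036125e+00 -8.20788651e-04 -5.40796488e-02]
tool [([382.7, 201.0], 0.91), ([437.5, 221.9], 0.56)]
hub1 [([189.9, 181.0], 0.9), ([235.8, 156.8], 0.9), ([261.8, 141.4], 0.87), ([239.2, 183.5], 0.66), ([283.1, 176.1], 0.66)]
tote [([392.9, 336.6], 0.69), ([308.9, 229.2], 0.6)]
[384.04823709 205.35087797]
tote [(array([454., 192.]), 0.76, array([ 0.5184, -0.2874]))]
tray [(array([264., 206.]), 0.81, array([0.4774, 0.3034]))]
hub1 [(array([195., 206.]), 0.94, array([0.4812, 0.5172])), (array([236., 288.]), 0.8, array([0.2276, 0.3876])), (array([214., 238.]), 0.73, array([0.3806, 0.459 ])), (array([265., 206.]), 0.54, array([0.4784, 0.2996])), (array([266., 208.]), 0.53, array([0.4731, 0.2974]))]
```

View pics/s10.png

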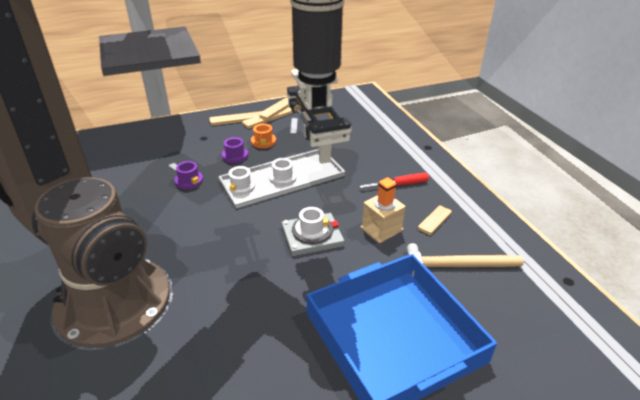

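Tool (385,197) hangs in the stand again. Castings in the tray are now at (240,180) and (282,172), so the first has shifted a little. Now picking up the work.

```bash
python3 -m handwheel '[{"delta_pos":[-0.15,0.02,-0.79],"dr":[0,0,0]},{"delta_pos":[-0.15,0.03,-0.79],"dr":[0,0,0]},{"delta_pos":[-0.15,0,-0.79],"dr":[0,0,0]},{"delta_pos":[0,0,-0.79],"dr":[0,0,0]},{"delta_pos":[0,0,-0.79],"dr":[0,0,0]},{"delta_pos":[0,0,-0.79],"dr":[0,0,0]},{"delta_pos":[0,0,-0.79],"dr":[0,0,0]},{"delta_pos":[0,0,-0.79],"dr":[0,0,0]},{"delta_pos":[0,0,-0.79],"dr":[0,0,0]},{"delta_pos":[0,0,0],"dr":[0,0,0]}]'
python3 -m handwheel '[{"delta_pos":[0,0,0],"dr":[0,0,0]},{"delta_pos":[0,0,0],"dr":[0,0,0]},{"delta_pos":[0,0,0],"dr":[0,0,0]},{"delta_pos":[0,0,0],"dr":[0,0,0]},{"delta_pos":[0,0,0],"dr":[0,0,0]},{"delta_pos":[0,0,0],"dr":[0,0,0]},{"delta_pos":[0,0,0],"dr":[0,0,0]},{"delta_pos":[0,0,0],"dr":[0,0,0]}]' 1 25
python3 -m handwheel '[{"delta_pos":[0,0,0.3],"dr":[0,0,0]},{"delta_pos":[0,0,0.7],"dr":[0,0,0]},{"delta_pos":[0,0,1],"dr":[0,0,0]},{"delta_pos":[0,0,1],"dr":[0,0,0]},{"delta_pos":[0,0,1],"dr":[0,0,0]},{"delta_pos":[0,0,0.5],"dr":[0,0,0]},{"delta_pos":[0,0,0],"dr":[0,0,0]}]'
```

```text
t: 30.55
eef_pos: [0.4638, 0.0402, 0.053]
ee_rot: [3.139, 0.005, -0.054]
force: [-0.9, -1.0, 0.2]
width: 0.0877
gripper_force: 0.0
t: 31.35
eef_pos: [0.466, 0.0415, 0.0565]
ee_rot: [-3.141, -0.001, -0.052]
force: [-1.5, -0.6, 7.4]
width: 0.0584
gripper_force: 25.0
t: 32.05
eef_pos: [0.4662, 0.0417, 0.193]
ee_rot: [-3.139, -0.004, -0.053]
force: [0.7, -0.1, -3.4]
width: 0.0588
gripper_force: 25.0
```

```bash
python3 -m handwheel '[{"delta_pos":[0.161,-0.927,0],"dr":[0,0,0.8]},{"delta_pos":[0.161,-0.927,0],"dr":[0,0,0.8]},{"delta_pos":[0.161,-0.927,0],"dr":[0,0,0.8]},{"delta_pos":[0.161,-0.927,0],"dr":[0,0,0.8]},{"delta_pos":[0.161,-0.927,0],"dr":[0,0,0.8]},{"delta_pos":[0.161,-0.927,0],"dr":[0,0,0.8]},{"delta_pos":[0.161,-0.927,0],"dr":[0,0,0.8]},{"delta_pos":[0.161,-0.927,0],"dr":[0,0,0.8]},{"delta_pos":[0.161,-0.927,0],"dr":[0,0,0.8]},{"delta_pos":[0.161,-0.927,0],"dr":[0,0,0.8]}]'
python3 -m handwheel '[{"delta_pos":[0,0,0],"dr":[0,0,0]},{"delta_pos":[0,0,0],"dr":[0,0,0]}]'
python3 - <<'E'
from h import *
s=get_state();print(s['eef_pos'],s['ee_rot'])
snap('side');snap('top','t11.png')
print('side',[(np.round(r['location']),round(r['conf'],2),np.round(w('side',r['location'],0)[:2],4)) for r in mark_of('side','tote')])
k=calibration('wrist');np.save('k11.npy',k,allow_pickle=True);snap('wrist','w11.png')
E
```

```text
t: 33.05
eef_pos: [0.5128, -0.2376, 0.1888]
ee_rot: [-3.14, 0.003, 0.087]
force: [0.9, -0.1, -3.3]
width: 0.0583
gripper_force: 25.0
t: 33.25
eef_pos: [0.5126, -0.2371, 0.1888]
ee_rot: [-3.14, 0.003, 0.085]
force: [0.2, 0.6, -3.9]
width: 0.0587
gripper_force: 25.0
[ 0.5126115  -0.23705049  0.18875031] [-3.14029137e+00  3.08421222e-03  8.46688399e-02]
side [(array([394., 337.]), 0.96, array([ 0.5179, -0.2912]))]
```

View pics/w11.png

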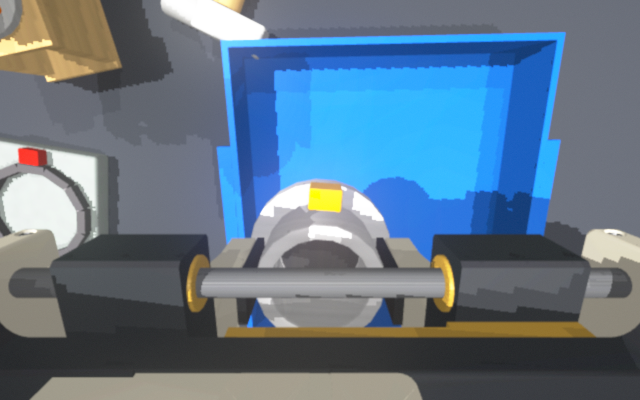

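The casting is held with its key to +x. The tote's rim corners are at (224,43) and (562,36), and it lines up with the gripper.

Run:
```python
from h import *
k=np.load('k11.npy',allow_pickle=True).item()
a,b=[w('wrist',p,.06,k)[:2] for p in((224,43),(562,36))]
d=(a-b)/np.linalg.norm(a-b);x=np.array([d[1],-d[0]]);c=(a+b)/2-.13*x
print(a,b,np.linalg.norm(a-b),'yaw',np.degrees(np.arctan2(x[1],x[0])),'c',c)
for o in((0,50),(-65,-50),(65,-50)): print(o,c+o[0]/1e3*x+o[1]/1e3*d)
```

```text
[ 0.62807883 -0.15382033] [ 0.65543271 -0.40884633] 0.25648878308207673 yaw 6.122092986030102 c [ 0.51249717 -0.2951975 ]
(0, 50) [ 0.5071648  -0.24548265]
(-65, -50) [ 0.45320025 -0.35184443]
(65, -50) [ 0.58245885 -0.33798026]
```

```bash
python3 -m handwheel '[{"delta_pos":[-0.05,-0.13,-0.5],"dr":[0,0,0]},{"delta_pos":[0,0,-0.9],"dr":[0,0,0]},{"delta_pos":[0,0,-0.9],"dr":[0,0,0]},{"delta_pos":[0,0,-0.9],"dr":[0,0,0]},{"delta_pos":[0,0,-0.7],"dr":[0,0,0]},{"delta_pos":[0,0,-0.4],"dr":[0,0,0]},{"delta_pos":[0,0,-0.3],"dr":[0,0,0]},{"delta_pos":[0,0,-0.15],"dr":[0,0,0]},{"delta_pos":[0,0,0],"dr":[0,0,0]}]'
python3 -m handwheel '[{"delta_pos":[0,0,-0.06],"dr":[0,0,0]},{"delta_pos":[0,0,-0.05],"dr":[0,0,0]},{"delta_pos":[0,0,0],"dr":[0,0,0]}]'
```

```text
t: 34.35
eef_pos: [0.5125, -0.2406, 0.0482]
ee_rot: [3.142, -0.0, 0.087]
force: [-0.8, -0.4, -2.9]
width: 0.0587
gripper_force: 25.0
t: 34.65
eef_pos: [0.5125, -0.2408, 0.0452]
ee_rot: [3.141, -0.001, 0.087]
force: [-0.2, 0.1, -3.9]
width: 0.0584
gripper_force: 25.0
```

```bash
python3 -m handwheel '[{"delta_pos":[0,0,-0.06],"dr":[0,0,0]},{"delta_pos":[0,0,-0.05],"dr":[0,0,0]},{"delta_pos":[0,0,-0.03],"dr":[0,0,0]},{"delta_pos":[0,0,0],"dr":[0,0,0]}]'
```

```text
t: 35.05
eef_pos: [0.5124, -0.2408, 0.0415]
ee_rot: [3.141, -0.0, 0.087]
force: [-3.3, 2.2, 6.1]
width: 0.0585
gripper_force: 25.0
```

```bash
python3 -m handwheel '[{"delta_pos":[0,0,0],"dr":[0,0,0]},{"delta_pos":[0,0,0],"dr":[0,0,0]},{"delta_pos":[0,0,0],"dr":[0,0,0]},{"delta_pos":[0,0,0],"dr":[0,0,0]},{"delta_pos":[0,0,0],"dr":[0,0,0]},{"delta_pos":[0,0,0],"dr":[0,0,0]},{"delta_pos":[0,0,0.5],"dr":[0,0,0]},{"delta_pos":[0,0,1],"dr":[0,0,0]},{"delta_pos":[0,0,1],"dr":[0,0,0]},{"delta_pos":[0,0,1],"dr":[0,0,0]}]' -1
python3 -m handwheel '[{"delta_pos":[-0.18,1,0.6],"dr":[0,0,0]},{"delta_pos":[-0.18,1,0.6],"dr":[0,0,0]},{"delta_pos":[-0.18,1,0.6],"dr":[0,0,0]},{"delta_pos":[-0.18,1,0.6],"dr":[0,0,0]},{"delta_pos":[-0.18,1,0.6],"dr":[0,0,0]},{"delta_pos":[-0.18,1,0.6],"dr":[0,0,0]},{"delta_pos":[-0.18,1,0.6],"dr":[0,0,0]},{"delta_pos":[-0.18,1,0],"dr":[0,0,0]},{"delta_pos":[-0.18,1,0],"dr":[0,0,0]}]'
python3 -m handwheel '[{"delta_pos":[-0.18,1,0],"dr":[0,0,0]},{"delta_pos":[-0.18,1,0],"dr":[0,0,0]},{"delta_pos":[-0.18,1,0],"dr":[0,0,0]},{"delta_pos":[-0.18,1,0],"dr":[0,0,0]},{"delta_pos":[-0.18,1,0],"dr":[0,0,0]},{"delta_pos":[-0.18,1,0],"dr":[0,0,0]},{"delta_pos":[-0.18,1,0],"dr":[0,0,0]},{"delta_pos":[-0.18,0.8,0],"dr":[0,0,0]},{"delta_pos":[0,0,0],"dr":[0,0,0]},{"delta_pos":[0,0,0],"dr":[0,0,0]}]'
python3 - <<'E'
from h import *
s=get_state();print(s['eef_pos'],s['ee_rot'])
k=calibration('wrist');np.save('k12.npy',k,allow_pickle=True);snap('wrist','w12.png')
for n,z in(('hub1',.004),('work_key',.024)): print(n,[(np.round(r['location']),round(r['conf'],2),np.round(w('wrist',r['location'],z,k)[:2],4)) for r in mark_of('wrist',n)])
snap('side');print([(np.round(r['location']),round(r['conf'],2),np.round(w('side',r['location'],.004)[:2],4)) for r in mark_of('side','hub1')])
E
```

```text
t: 36.05
eef_pos: [0.5121, -0.2407, 0.1466]
ee_rot: [-3.142, 0.001, 0.087]
force: [0.9, -0.3, -0.8]
width: 0.0878
gripper_force: 0.0
t: 36.95
eef_pos: [0.4635, 0.0306, 0.2725]
ee_rot: [-3.141, -0.002, 0.087]
force: [0.9, -0.2, -0.7]
width: 0.0876
gripper_force: 0.0
t: 37.95
eef_pos: [0.4202, 0.2636, 0.2714]
ee_rot: [3.141, 0.0, 0.088]
force: [-0.3, -0.1, 0.8]
width: 0.0875
gripper_force: 0.0
[0.42018938 0.26361052 0.27142854] [3.14122170e+00 4.19254163e-04 8.79773258e-02]
hub1 [(array([294., 127.]), 0.89, array([0.471 , 0.2982])), (array([166., 198.]), 0.84, array([0.3667, 0.4586])), (array([227., 301.]), 0.67, array([0.2211, 0.3773])), (array([290., 224.]), 0.56, array([0.3449, 0.2953])), (array([122., 107.]), 0.55, array([0.4758, 0.507 ]))]
work_key []
[(array([241., 182.]), 0.95, array([0.3555, 0.322 ])), (array([238., 154.]), 0.95, array([0.3811, 0.4685])), (array([283., 177.]), 0.85, array([0.4754, 0.3023])), (array([264., 142.]), 0.71, array([0.476 , 0.5091])), (array([189., 181.]), 0.64, array([0.2187, 0.3807]))]
```

View pics/w12.png

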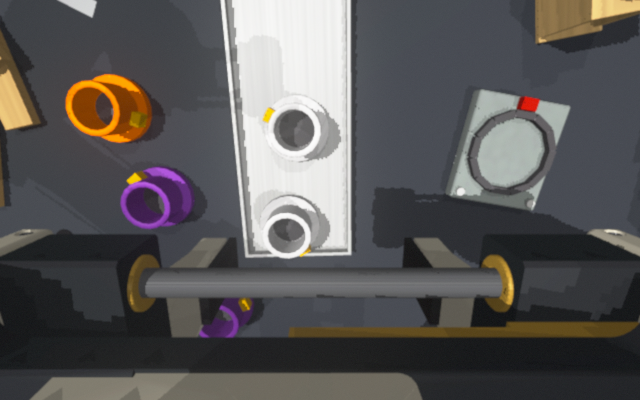

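Two silver castings are in the tray: rim centres (297,128) with key at (269,114), and (287,234) with key at (304,252). The orange and purple ones are outside it.

Run:
```python
from h import *
k=np.load('k12.npy',allow_pickle=True).item();im=cv2.cvtColor(cv2.imread('pics/w12.png'),cv2.COLOR_BGR2RGB)
W=lambda p,z:w('wrist',p,z,k)[:2]
for rim,roi in(((297,128),(258,100,282,128)),((287,234),(292,240,318,260))):
    b=blob(im,(15,120,100),(32,255,255),roi)[0]; h=W(rim,.054);q=W(b[0],.030);d=q-h
    print(h,q,np.linalg.norm(d),b[1][4],np.degrees(np.arctan2(d[1],d[0])))
```

```text
[0.47267138 0.29159073] [0.48340466 0.32715651] 0.0371500736011254 93 73.20687634622386
[0.35014002 0.29485771] [0.31889361 0.2713575 ] 0.03909729147962845 33 -143.05342356404893
```

```bash
python3 -m handwheel '[{"delta_pos":[0.216,0.13,-0.45],"dr":[0,0,8]},{"delta_pos":[0.216,0.13,-0.45],"dr":[0,0,8]},{"delta_pos":[0.216,0.13,-0.45],"dr":[0,0,8]},{"delta_pos":[0.216,0.13,-0.45],"dr":[0,0,8]},{"delta_pos":[0.216,0.13,-0.45],"dr":[0,0,8]},{"delta_pos":[0.216,0.13,-0.45],"dr":[0,0,8]},{"delta_pos":[0.216,0.13,-0.45],"dr":[0,0,8]},{"delta_pos":[0.216,0.13,-0.45],"dr":[0,0,8]},{"delta_pos":[0,0,0],"dr":[0,0,0]}]'
python3 - <<'E'
from h import *
s=get_state();print(s['eef_pos'],s['ee_rot'])
k=calibration('wrist');np.save('k13.npy',k,allow_pickle=True);snap('wrist','w13.png')
print([(np.round(r['location']),round(r['conf'],2),np.round(w('wrist',r['location'],.004,k)[:2],4)) for r in mark_of('wrist','hub1')])
snap('top');print([(np.round(r['location']),round(r['conf'],2),np.round(w('top',r['location'],.004)[:2],4)) for r in mark_of('top','hub1')])
E
```

```text
t: 39.1
eef_pos: [0.4723, 0.2935, 0.1618]
ee_rot: [-3.14, 0.003, 1.205]
force: [-0.0, -0.5, 0.4]
width: 0.0877
gripper_force: 0.0
[0.47225755 0.29353097 0.16182219] [-3.14037365e+00  2.97332319e-03  1.20467830e+00]
[(array([139.,  51.]), 0.87, array([0.3718, 0.4612])), (array([ 44., 200.]), 0.78, array([0.2214, 0.3784])), (array([205., 236.]), 0.6, array([0.3482, 0.2905]))]
[(array([237., 292.]), 0.71, array([0.2142, 0.3847])), (array([266., 207.]), 0.67, array([0.4753, 0.2949])), (array([266., 248.]), 0.64, array([0.3495, 0.2961])), (array([194., 206.]), 0.59, array([0.4806, 0.5206])), (array([215., 240.]), 0.46, array([0.3756, 0.4549]))]
```

```bash
python3 -m handwheel '[{"delta_pos":[0.05,0.05,-0.6],"dr":[0,0,0]},{"delta_pos":[0,0,-0.7],"dr":[0,0,0]},{"delta_pos":[0,0,-0.7],"dr":[0,0,0]},{"delta_pos":[0,0,-0.7],"dr":[0,0,0]},{"delta_pos":[0,0,-0.7],"dr":[0,0,0]},{"delta_pos":[0,0,-0.6],"dr":[0,0,0]},{"delta_pos":[0,0,0],"dr":[0,0,0]},{"delta_pos":[0,0,0],"dr":[0,0,0]}]'
python3 -m handwheel '[{"delta_pos":[0,0,0],"dr":[0,0,0]},{"delta_pos":[0,0,0],"dr":[0,0,0]},{"delta_pos":[0,0,0],"dr":[0,0,0]},{"delta_pos":[0,0,0],"dr":[0,0,0]},{"delta_pos":[0,0,0],"dr":[0,0,0]},{"delta_pos":[0,0,0],"dr":[0,0,0]},{"delta_pos":[0,0,0],"dr":[0,0,0]},{"delta_pos":[0,0,0],"dr":[0,0,0]}]' 1 25
python3 -m handwheel '[{"delta_pos":[0,0,0.3],"dr":[0,0,0]},{"delta_pos":[0,0,0.7],"dr":[0,0,0]},{"delta_pos":[0,0,1],"dr":[0,0,0]},{"delta_pos":[0,0,1],"dr":[0,0,0]},{"delta_pos":[0,0,1],"dr":[0,0,0]},{"delta_pos":[0,0,0.8],"dr":[0,0,0]},{"delta_pos":[0,0,0],"dr":[0,0,0]},{"delta_pos":[0,0,0],"dr":[0,0,0]}]'
```

```text
t: 40.1
eef_pos: [0.4741, 0.2963, 0.0446]
ee_rot: [3.141, -0.001, 1.203]
force: [0.6, 0.2, 1.0]
width: 0.0877
gripper_force: 0.0
t: 40.9
eef_pos: [0.4738, 0.2962, 0.0442]
ee_rot: [-3.142, -0.0, 1.204]
force: [-3.8, -0.1, 6.7]
width: 0.0583
gripper_force: 25.0
t: 41.7
eef_pos: [0.4735, 0.2958, 0.1877]
ee_rot: [-3.141, -0.001, 1.203]
force: [-0.2, 0.4, -3.9]
width: 0.0584
gripper_force: 25.0
```

```bash
python3 -m handwheel '[{"delta_pos":[0,-1,0],"dr":[0,0,-3]},{"delta_pos":[0,-1,0],"dr":[0,0,-3]},{"delta_pos":[0,-1,0],"dr":[0,0,-3]},{"delta_pos":[0,-1,0],"dr":[0,0,-3]},{"delta_pos":[0,-1,0],"dr":[0,0,-3]},{"delta_pos":[0,-1,0],"dr":[0,0,-3]},{"delta_pos":[0,-1,0],"dr":[0,0,-3]},{"delta_pos":[0,-1,0],"dr":[0,0,-3]},{"delta_pos":[0,-1,0],"dr":[0,0,-3]},{"delta_pos":[0,-1,0],"dr":[0,0,-3]}]'
python3 -m handwheel '[{"delta_pos":[0,-1,0],"dr":[0,0,-3]},{"delta_pos":[0,-1,0],"dr":[0,0,-3]},{"delta_pos":[0,-1,0],"dr":[0,0,-3]},{"delta_pos":[0.47,-1,0],"dr":[0,0,-3]},{"delta_pos":[0.47,-1,0],"dr":[0,0,-3]},{"delta_pos":[0.47,-1,0],"dr":[0,0,-3]},{"delta_pos":[0.47,-1,0],"dr":[0,0,-3]},{"delta_pos":[0.47,-1,0],"dr":[0,0,-3]},{"delta_pos":[0.47,-1,0],"dr":[0,0,-3]},{"delta_pos":[0.47,-1,0],"dr":[0,0,-3]}]'
python3 -m handwheel '[{"delta_pos":[0.47,-1,0],"dr":[0,0,-3]},{"delta_pos":[0,0,0],"dr":[0,0,0]},{"delta_pos":[0,0,0],"dr":[0,0,0]}]'
```

```text
t: 42.7
eef_pos: [0.4725, -0.0055, 0.1861]
ee_rot: [-3.14, 0.003, 0.678]
force: [0.5, -0.1, -3.0]
width: 0.0583
gripper_force: 25.0
t: 43.7
eef_pos: [0.5719, -0.305, 0.1852]
ee_rot: [-3.14, 0.003, 0.154]
force: [0.2, 0.3, -2.5]
width: 0.0586
gripper_force: 25.0
t: 44.0
eef_pos: [0.5854, -0.3343, 0.1847]
ee_rot: [-3.139, 0.004, 0.103]
force: [-0.2, 0.0, -2.7]
width: 0.0581
gripper_force: 25.0
```

```bash
python3 -m handwheel '[{"delta_pos":[0,0,-0.5],"dr":[0,0,0]},{"delta_pos":[0,0,-0.9],"dr":[0,0,0]},{"delta_pos":[0,0,-0.9],"dr":[0,0,0]},{"delta_pos":[0,0,-0.9],"dr":[0,0,0]},{"delta_pos":[0,0,-0.6],"dr":[0,0,0]},{"delta_pos":[0,0,-0.4],"dr":[0,0,0]},{"delta_pos":[0,0,-0.2],"dr":[0,0,0]},{"delta_pos":[0,0,-0.07],"dr":[0,0,0]},{"delta_pos":[0,0,0],"dr":[0,0,0]}]'
python3 -m handwheel '[{"delta_pos":[0,0,-0.05],"dr":[0,0,0]},{"delta_pos":[0,0,-0.05],"dr":[0,0,0]},{"delta_pos":[0,0,-0.03],"dr":[0,0,0]},{"delta_pos":[0,0,0],"dr":[0,0,0]}]'
```

```text
t: 44.9
eef_pos: [0.587, -0.3339, 0.054]
ee_rot: [3.141, -0.001, 0.105]
force: [0.0, 0.5, -2.7]
width: 0.0589
gripper_force: 25.0
t: 45.3
eef_pos: [0.5866, -0.334, 0.0498]
ee_rot: [3.142, -0.0, 0.104]
force: [0.0, 0.1, -3.2]
width: 0.0585
gripper_force: 25.0
```

```bash
python3 -m handwheel '[{"delta_pos":[0,0,-0.06],"dr":[0,0,0]},{"delta_pos":[0,0,-0.05],"dr":[0,0,0]},{"delta_pos":[0,0,-0.05],"dr":[0,0,0]},{"delta_pos":[0,0,0],"dr":[0,0,0]}]'
```

```text
t: 45.7
eef_pos: [0.5866, -0.334, 0.0453]
ee_rot: [3.141, 0.0, 0.104]
force: [-1.2, 0.0, 2.0]
width: 0.0585
gripper_force: 25.0
```

```bash
python3 -m handwheel '[{"delta_pos":[0,0,0],"dr":[0,0,0]},{"delta_pos":[0,0,0],"dr":[0,0,0]},{"delta_pos":[0,0,0],"dr":[0,0,0]},{"delta_pos":[0,0,0],"dr":[0,0,0]},{"delta_pos":[0,0,0],"dr":[0,0,0]},{"delta_pos":[0,0,0],"dr":[0,0,0]},{"delta_pos":[0,0,0.5],"dr":[0,0,0]},{"delta_pos":[0,0,1],"dr":[0,0,0]},{"delta_pos":[0,0,1],"dr":[0,0,0]},{"delta_pos":[0,0,1],"dr":[0,0,0]}]' -1
python3 -m handwheel '[{"delta_pos":[-0.5,1,1],"dr":[0,0,1.5]},{"delta_pos":[-0.5,1,1],"dr":[0,0,1.5]},{"delta_pos":[-0.5,1,1],"dr":[0,0,1.5]},{"delta_pos":[-0.5,1,0.8],"dr":[0,0,1.5]},{"delta_pos":[-0.5,1,0.2],"dr":[0,0,1.5]},{"delta_pos":[-0.5,1,0],"dr":[0,0,1.5]},{"delta_pos":[-0.5,1,0],"dr":[0,0,1.5]},{"delta_pos":[-0.5,1,0],"dr":[0,0,1.5]},{"delta_pos":[-0.2,1,0],"dr":[0,0,1.5]},{"delta_pos":[-0.2,1,0],"dr":[0,0,1.5]}]'
python3 -m handwheel '[{"delta_pos":[-0.2,1,0],"dr":[0,0,1.5]},{"delta_pos":[-0.2,1,0],"dr":[0,0,1.5]},{"delta_pos":[-0.2,1,0],"dr":[0,0,1.5]},{"delta_pos":[-0.2,1,0],"dr":[0,0,1.5]},{"delta_pos":[-0.2,1,0],"dr":[0,0,1.5]},{"delta_pos":[-0.2,1,0],"dr":[0,0,1.5]},{"delta_pos":[-0.2,1,0],"dr":[0,0,1.5]},{"delta_pos":[-0.2,1,0],"dr":[0,0,1.5]},{"delta_pos":[-0.2,0,0],"dr":[0,0,1.5]},{"delta_pos":[-0.2,0,0],"dr":[0,0,1.5]}]'
python3 -m handwheel '[{"delta_pos":[0,0,0],"dr":[0,0,0]},{"delta_pos":[0,0,0],"dr":[0,0,0]}]'
python3 - <<'E'
from h import *
s=get_state();print(s['eef_pos'],s['ee_rot'])
k=calibration('wrist');snap('wrist','w14.png')
print([(np.round(r['location']),round(r['conf'],2),np.round(w('wrist',r['location'],.004,k)[:2],4)) for r in mark_of('wrist','hub1')])
snap('top','t14.png');print([(np.round(r['location']),round(r['conf'],2),np.round(w('top',r['location'],.004)[:2],4)) for r in mark_of('top','hub1')])
E
```

```text
t: 46.7
eef_pos: [0.5867, -0.3341, 0.1522]
ee_rot: [3.141, -0.001, 0.104]
force: [0.6, -0.3, 0.4]
width: 0.0875
gripper_force: 0.0
t: 47.7
eef_pos: [0.454, -0.0331, 0.2714]
ee_rot: [3.141, -0.002, 0.367]
force: [-0.0, -0.7, 0.3]
width: 0.0878
gripper_force: 0.0
t: 48.7
eef_pos: [0.3941, 0.2063, 0.2705]
ee_rot: [-3.142, -0.0, 0.631]
force: [0.2, 0.3, -0.1]
width: 0.0877
gripper_force: 0.0
t: 48.9
eef_pos: [0.3947, 0.2053, 0.2704]
ee_rot: [-3.141, -0.001, 0.627]
force: [0.5, 0.2, -0.8]
width: 0.0877
gripper_force: 0.0
[0.39466154 0.20533189 0.27038979] [-3.14144762e+00 -9.18664959e-04  6.26956430e-01]
[(array([131.,  60.]), 0.91, array([0.3711, 0.4592])), (array([133., 201.]), 0.84, array([0.22  , 0.3788])), (array([241., 162.]), 0.67, array([0.3456, 0.2918]))]
[(array([196., 207.]), 0.89, array([0.4765, 0.5155])), (array([214., 239.]), 0.81, array([0.3778, 0.4562])), (array([471., 170.]), 0.79, array([ 0.5845, -0.341 ])), (array([439., 181.]), 0.24, array([ 0.5522, -0.2427]))]
```

View pics/w14.png

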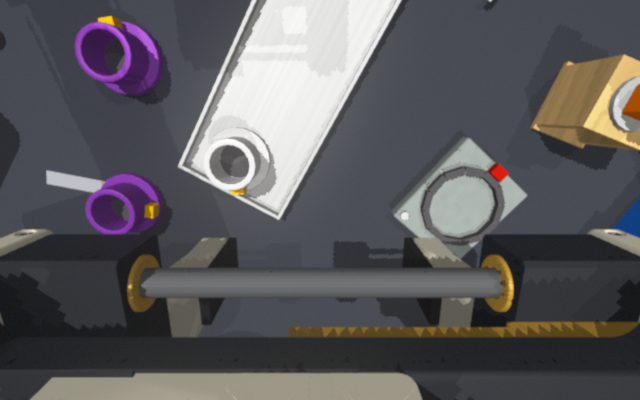

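Remaining casting at (233,162) in the tray, with its key (238,191) pointing toward the gripper, so the jaw axis is right.

```bash
python3 -m handwheel '[{"delta_pos":[-0.39,0.73,-0.5],"dr":[0,0,0]},{"delta_pos":[-0.39,0.73,-0.5],"dr":[0,0,0]},{"delta_pos":[-0.39,0.73,-0.5],"dr":[0,0,0]},{"delta_pos":[-0.39,0.73,-0.5],"dr":[0,0,0]},{"delta_pos":[0,0,0],"dr":[0,0,0]},{"delta_pos":[0,0,-0.9],"dr":[0,0,0]},{"delta_pos":[0,0,-0.9],"dr":[0,0,0]},{"delta_pos":[0,0,-0.9],"dr":[0,0,0]},{"delta_pos":[0,0,-0.9],"dr":[0,0,0]},{"delta_pos":[0,0,-0.9],"dr":[0,0,0]}]'
python3 -m handwheel '[{"delta_pos":[0,0,-0.7],"dr":[0,0,0]},{"delta_pos":[0,0,-0.35],"dr":[0,0,0]},{"delta_pos":[0,0,0],"dr":[0,0,0]},{"delta_pos":[0,0,0],"dr":[0,0,0]}]'
python3 -m handwheel '[{"delta_pos":[0,0,0],"dr":[0,0,0]},{"delta_pos":[0,0,0],"dr":[0,0,0]},{"delta_pos":[0,0,0],"dr":[0,0,0]},{"delta_pos":[0,0,0],"dr":[0,0,0]},{"delta_pos":[0,0,0],"dr":[0,0,0]},{"delta_pos":[0,0,0],"dr":[0,0,0]},{"delta_pos":[0,0,0],"dr":[0,0,0]},{"delta_pos":[0,0,0],"dr":[0,0,0]}]' 1 25
python3 -m handwheel '[{"delta_pos":[0,0,0.3],"dr":[0,0,0]},{"delta_pos":[0,0,0.7],"dr":[0,0,0]},{"delta_pos":[0,0,1],"dr":[0,0,0]},{"delta_pos":[0,0,1],"dr":[0,0,0]},{"delta_pos":[0,0,1],"dr":[0,0,0]},{"delta_pos":[0,0,0.8],"dr":[0,0,0]},{"delta_pos":[0,0,0],"dr":[0,0,0]},{"delta_pos":[0,0,0],"dr":[0,0,0]}]'
```

```text
t: 50.1
eef_pos: [0.3485, 0.2934, 0.0743]
ee_rot: [-3.141, -0.001, 0.627]
force: [1.3, 0.7, 0.9]
width: 0.0874
gripper_force: 0.0
t: 50.5
eef_pos: [0.3483, 0.2939, 0.044]
ee_rot: [-3.142, -0.001, 0.628]
force: [-0.1, 1.2, 0.8]
width: 0.0877
gripper_force: 0.0
t: 51.3
eef_pos: [0.348, 0.2941, 0.0438]
ee_rot: [-3.141, -0.001, 0.628]
force: [-2.2, 0.1, 5.0]
width: 0.0584
gripper_force: 25.0
t: 52.1
eef_pos: [0.3474, 0.2932, 0.1873]
ee_rot: [-3.141, 0.0, 0.627]
force: [-0.7, -0.7, -3.2]
width: 0.0585
gripper_force: 25.0
```

```bash
python3 -m handwheel '[{"delta_pos":[0.45,-1,0],"dr":[0,0,-1.4]},{"delta_pos":[0.45,-1,0],"dr":[0,0,-1.4]},{"delta_pos":[0.45,-1,0],"dr":[0,0,-1.4]},{"delta_pos":[0.45,-1,0],"dr":[0,0,-1.4]},{"delta_pos":[0.45,-1,0],"dr":[0,0,-1.4]},{"delta_pos":[0.45,-1,0],"dr":[0,0,-1.4]},{"delta_pos":[0.45,-1,0],"dr":[0,0,-1.4]},{"delta_pos":[0.45,-1,0],"dr":[0,0,-1.4]},{"delta_pos":[0,-1,0],"dr":[0,0,-1.4]},{"delta_pos":[0,-1,0],"dr":[0,0,-1.4]}]'
python3 -m handwheel '[{"delta_pos":[0,-1,0],"dr":[0,0,-1.4]},{"delta_pos":[0,-1,0],"dr":[0,0,-1.4]},{"delta_pos":[0,-1,0],"dr":[0,0,-1.4]},{"delta_pos":[0,-1,0],"dr":[0,0,-1.4]},{"delta_pos":[0,-1,0],"dr":[0,0,-1.4]},{"delta_pos":[0,-1,0],"dr":[0,0,-1.4]},{"delta_pos":[0,-1,0],"dr":[0,0,-1.4]},{"delta_pos":[0,-1,0],"dr":[0,0,-1.4]},{"delta_pos":[0,-1,0],"dr":[0,0,-1.4]},{"delta_pos":[0,-1,0],"dr":[0,0,-1.4]}]'
python3 -m handwheel '[{"delta_pos":[0,-1,0],"dr":[0,0,-1.4]},{"delta_pos":[0,-0.3,0],"dr":[0,0,0]},{"delta_pos":[0,0,0],"dr":[0,0,0]},{"delta_pos":[0,0,0],"dr":[0,0,0]}]'
python3 - <<'E'
from h import *
s=get_state();e=s['eef_pos'];print(e)
k=calibration('wrist');snap('wrist','w15.png')
print([(np.round(r['location']),round(r['conf'],2),np.round(w('wrist',r['location'],.005,k)[:2],4)) for r in mark_of('wrist','hub1')])
E
```

```text
t: 53.1
eef_pos: [0.4547, -0.0081, 0.1854]
ee_rot: [-3.141, 0.004, 0.382]
force: [0.1, -0.0, -2.5]
width: 0.0582
gripper_force: 25.0
t: 54.1
eef_pos: [0.4545, -0.3072, 0.1852]
ee_rot: [-3.14, 0.003, 0.138]
force: [0.2, 0.7, -3.2]
width: 0.0586
gripper_force: 25.0
t: 54.5
eef_pos: [0.455, -0.3448, 0.1859]
ee_rot: [-3.14, 0.002, 0.114]
force: [-0.6, 1.0, -3.5]
width: 0.0584
gripper_force: 25.0
[ 0.45498998 -0.34479327  0.18591827]
[(array([320., 236.]), 0.97, array([ 0.4003, -0.3523])), (array([328.,  46.]), 0.87, array([ 0.5839, -0.3378]))]
```

View pics/w15.png

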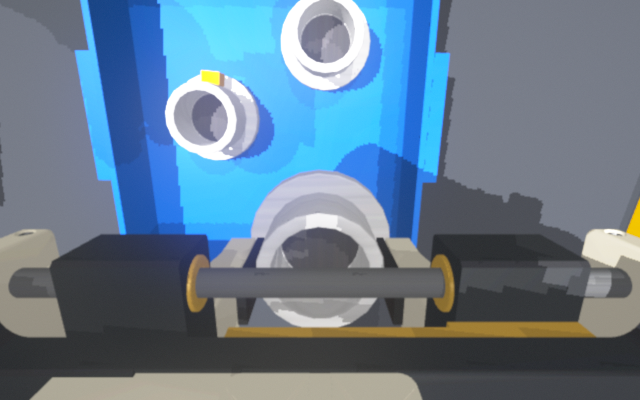

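Both placed castings stand upright at (213,115) and (327,45), and the third is held over free floor. Setting it down.

```bash
python3 -m handwheel '[{"delta_pos":[0.05,0.12,-0.5],"dr":[0,0,0]},{"delta_pos":[0,0,-0.9],"dr":[0,0,0]},{"delta_pos":[0,0,-0.9],"dr":[0,0,0]},{"delta_pos":[0,0,-0.9],"dr":[0,0,0]},{"delta_pos":[0,0,-0.7],"dr":[0,0,0]},{"delta_pos":[0,0,-0.4],"dr":[0,0,0]},{"delta_pos":[0,0,-0.2],"dr":[0,0,0]},{"delta_pos":[0,0,-0.07],"dr":[0,0,0]},{"delta_pos":[0,0,0],"dr":[0,0,0]}]'
python3 -m handwheel '[{"delta_pos":[0,0,-0.05],"dr":[0,0,0]},{"delta_pos":[0,0,-0.05],"dr":[0,0,0]},{"delta_pos":[0,0,-0.03],"dr":[0,0,0]},{"delta_pos":[0,0,0],"dr":[0,0,0]}]'
```

```text
t: 55.5
eef_pos: [0.4579, -0.3418, 0.0509]
ee_rot: [3.141, -0.001, 0.115]
force: [-0.8, 0.4, -2.4]
width: 0.0584
gripper_force: 25.0
t: 55.9
eef_pos: [0.4573, -0.3418, 0.0464]
ee_rot: [3.142, -0.0, 0.115]
force: [0.1, -0.1, -3.0]
width: 0.0586
gripper_force: 25.0
```

```bash
python3 -m handwheel '[{"delta_pos":[0,0,-0.04],"dr":[0,0,0]},{"delta_pos":[0,0,-0.03],"dr":[0,0,0]},{"delta_pos":[0,0,0],"dr":[0,0,0]}]'
python3 -m handwheel '[{"delta_pos":[0,0,0],"dr":[0,0,0]},{"delta_pos":[0,0,0],"dr":[0,0,0]},{"delta_pos":[0,0,0],"dr":[0,0,0]},{"delta_pos":[0,0,0],"dr":[0,0,0]},{"delta_pos":[0,0,0],"dr":[0,0,0]},{"delta_pos":[0,0,0],"dr":[0,0,0]},{"delta_pos":[0,0,0.5],"dr":[0,0,0]},{"delta_pos":[0,0,1],"dr":[0,0,0]},{"delta_pos":[0,0,1],"dr":[0,0,0]},{"delta_pos":[0,0,1],"dr":[0,0,0]}]' -1
python3 -m handwheel '[{"delta_pos":[0,0.3,1],"dr":[0,0,0]},{"delta_pos":[0,0.9,1],"dr":[0,0,0]},{"delta_pos":[0,0.9,1],"dr":[0,0,0]},{"delta_pos":[0,0.9,0],"dr":[0,0,0]},{"delta_pos":[0,0.9,0],"dr":[0,0,0]},{"delta_pos":[0,0.9,0],"dr":[0,0,0]},{"delta_pos":[0,0.9,0],"dr":[0,0,0]},{"delta_pos":[0,0.9,0],"dr":[0,0,0]},{"delta_pos":[0,0,0],"dr":[0,0,0]},{"delta_pos":[0,0,0],"dr":[0,0,0]}]'
python3 - <<'E'
from h import *
snap('side','s16.png')
E
```

```text
t: 56.2
eef_pos: [0.4574, -0.3419, 0.0448]
ee_rot: [3.141, -0.0, 0.115]
force: [-1.4, 0.8, 3.2]
width: 0.0582
gripper_force: 25.0
t: 57.2
eef_pos: [0.4571, -0.3417, 0.1503]
ee_rot: [-3.141, 0.0, 0.115]
force: [0.8, -0.1, 0.4]
width: 0.0874
gripper_force: 0.0
t: 58.2
eef_pos: [0.4574, -0.1434, 0.2395]
ee_rot: [3.142, -0.0, 0.116]
force: [0.0, -0.6, -0.2]
width: 0.0877
gripper_force: 0.0
```

View pics/s16.png

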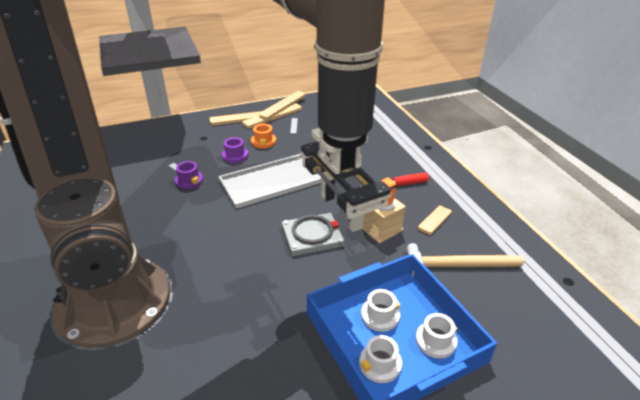

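Three castings stand upright in the tote at (380,308), (438,334) and (380,356). The tray and nest are empty and the tool is in its stand.

```bash
python3 -c "
from station import *
print(job_done())"
```

```text
the job is handed in; nothing more can be done
None
```

I handed the job in at about 58 s, with no verdict returned. The key was turned to the mark and the bore edge deburred in one full clockwise turn of about 10 s, at roughly 3 N. The tool is back in its stand, all three castings stand upright in the blue tote, and the hammer, screwdriver and shim were left alone.

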